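# Load a spice tin through the sprung doors of the spice box

### The arm

A 6-joint arm with a two-finger parallel gripper is mounted at the origin on the work surface. World frame = base frame: x ahead of the robot, y to its left, z up, the work surface at z = 0. Lengths are in m, angles in degrees, forces in N, time in s.
With the tool pointing down it reaches from about 0.3 to 0.75 m from the base axis. Payload 8.5 kg.
Tool frame: the origin (TCP) lies at the very end of the fingers, on their centre line; the grasp point (between the pads) lies 19 mm behind it (grip_depth is the distance from the TCP to the grasp point, in m); z points along the fingers, y is the direction in which the jaws open and shut (so a half turn about z gives the same grasp; the last joint's range is limited). The gripper opens to 85 mm and grips with 20 to 120 N. Pads are 22 mm wide; open, the fingers measure 114 mm over their backs; the gripper's body (76 mm by 85 mm) begins 54 mm behind the grasp point. The pads swing forward as they close: fully open they stand 13 mm farther back than shut.
Start: joints at [-79.716, 21.807, 74.336, -0, 83.858, -12.336], TCP at [0.212, -0.508, 0.231] pointing down, gripper open.
Joint ranges: [-178.18, 178.18], [-50.72, 133.34], [12.68, 142.11], [-81.47, 261.47], [9.98, 163.14], [-165.26, 165.26]. Speed limits (degrees/s): [136.94, 136.94, 180, 180, 180, 180].

### API

Orientations are given as a 3x3 rotation matrix whose columns are the frame's x, y, z axes.
In Python, from rig import observe, get_image, close_job, silhouettes, grip_depth gives the robot as it stands. The module is installed in compiled form; this text tells all that it offers.
- The arm moves only by the shell command python3 -m crank 'ROWS' [FORCE]. ROWS is a JSON object of lists of equal length, an entry for each row: "slide": the shift along the tool's x, y, z in m, a list of three; "roll": the turn about the tool's z in rad; "grip": the finger opening in m, from 0 to 0.0854. A call has exactly 8 rows; each row is the pose to reach, as a shift and turn from the pose commanded when the call began, along the tool's axes at that moment; what a row does not reach only later rows make up. A row lasts 1/10 s, in which the tool goes at most 50 mm and 8.59 degrees, less where a joint would pass 70% of its speed; a pose out of reach is approached as far as the arm can. A call with a gripper value outside its range is refused whole. The fingers move at their own pace and stop on an object; FORCE is the grip in N (left out, the last holds). Time passes only in rows, so rows that repeat a pose let the fingers close, or fill a call up. It gives the time, the measured TCP pose, the force and the opening at its end, in the units of the state.
- observe(): the state, without advancing time (a new reading comes with each control period).
- get_image(name): name is "side" or "top"; returns a dict with "frame" (420x560x3 uint8, red, green, blue), "fx", "fy", "cx", "cy" (pixels), "D" ([k1, k2, p1, p2, k3] as OpenCV has them; the pictures are not rectified), "xyz" and "rotation" of the camera in the world. Camera axes: x right, y down, z forward; pixel columns grow to the right and rows downward; lengths in m; the calibration is good to about 2 mm. A picture is of the moment at which its call begins. There is no depth.
- close_job(): hands the job in, once; it reports no verdict.
Trained networks look in a picture, given as the dict that the camera call returned (one of the last four; its "shot" number tells which), for a name from the list of things; names that differ only in an ending like _2 or _b are one class to them, and where a whole thing is asked for, a point or a joint stands for the part that bears it (a point fixed in the world has none). Each returns a list of dicts, best first, with "confidence" (0 to 1); they miss things now and then, are a little off and sometimes report something else, mostly with a low value. They report only what shows in the picture. A call takes as long as a camera call. They do not tell look-alikes from the thing itself.
- silhouettes(target, picture): "pixels" (420x560 bool, what is visible of it) and "box" ([centre column, centre row, width, height] in pixels, round what is visible of it).
The state is a dict: "time_s": time; "q": joint angles; "qvel": joint speeds; "joint_efforts": joint torques, N m; "position": TCP position; "tool_rot": TCP orientation; "ft_force": force on the tool from outside, world axes, zero at the start; "wrist_torque": the same for the moment, N m; "grip_width": finger opening in m.
Only numpy, scipy, OpenCV 4.12 (cv2) and the standard library are available. Lean on these libraries where they do the work, as an engineer would, in place of code of your own. Each camera call takes 0.05 s, during which the arm holds its last target.

### The job

Lift the yellow spice tin by its upright wooden handle, bring it over the front ledge of the spice box and push it in through the two little sprung doors and along the lane until it meets the orange sprung backrest somewhere at the back. Press it home against the backrest for a moment with a push of about 15 newtons (more than about 20 is too hard), then let go and leave it upright against the backrest with both doors shut behind it. Ease it through without forcing the doors or ramming the box, and leave the cups, sugar pot and teapot where they are.

Things in the scene. Friction and masses are not known exactly. Their poses are not given: they have to be found in the camera images.
- tin_mid (a point): Spice tin, 0.2 to 0.4 kg, on the work surface left or right of the box: round yellow tin 46 mm across and 44 mm high with a square dark handle 14 x 14 mm upright on the middle of its top, 98 mm high over all. Point on its centre line, 49 mm above the underside; z up. The handle's sides face its x and y. Grip the handle about 29 mm above this point so that the fingers clear the box's cover.
- doorway (a point): Middle of the lane floor under the shut doors of the fixed wooden spice box, 36 mm above the work surface; x points inwards along the lane (push direction), y left, z up. From x = 0 to 155 mm the lane is 54 mm wide between walls; clear cover strips (underside 49, top 53 mm above the floor) leave a slot 24 mm wide along the middle for the tin's handle.
- ledge (a point): Middle of the open flat front ledge of the spice box, level with the lane floor (36 mm above the work surface) and 52 mm in front of the doorway, axes as the doorway's. The ledge is 105 mm long and 78 mm wide, with no rails; the tin starts its way in from here, on it or just above it. The drawer below it is closed and not used.
- left_leaf (a joint): Left (+y) green door leaf, 26 mm long, 40 mm high, hinged at the lane's left wall; rad, 0 shut, grows as it swings inwards to 1.6. A light spring shuts it (about 0.6 N at its edge shut, 2.4 N wide open); it cannot swing outwards. It can only shut once the tin's rear end is 27 mm past the doorway.
- right_leaf (a joint): Right (-y) green door leaf, mirror image of the left; rad, 0 shut, grows as it swings inwards.
- backrest (a joint): How far the orange backrest (42 mm wide) is pushed in; m, 0 at rest, 0.009 at its hard end. 3 N per mm plus 2 N of friction; the tin's sliding friction (1 to 4 N) adds to the push. Its face at rest is anywhere from 88 to 120 mm past the doorway, set anew each time and not measured: feel for it. Let go, it eases the tin back 1 to 3 mm and stays in touch.
- sugar_pot: Bystander: stainless sugar pot with lid, 80 mm across, 86 mm high, origin under its centre.
- cup_blue: Bystander: blue ceramic cup, 76 mm across, 75 mm high, origin under its centre.
- cup_white: Bystander: white ceramic cup, 76 mm across, 75 mm high, origin under its centre.
- teapot: Bystander: clear glass teapot with steel infuser, 120 mm across plus spout and handle along its y, 120 mm high, origin under its centre.
Mind the look-alikes: they are no part of the job. Several things look just like the part that bears tin_mid: the one meant starts farthest from the robot's base.

How it is judged (in metres and radians):
On the way, in this order (a step that is already met when the one before it is completed fails the run):
1. the tin pushes both doors open (value of joint each of left_leaf, right_leaf above 0.5 rad and horizontal distance between tin_mid and doorway below 0.06 m), for 0.05 s.
2. the tin is pressed home, the backrest pushed back at least 2 mm (about 8 N), both doors shut behind it (value of joint backrest above 0.002 m and value of joint each of left_leaf, right_leaf below 0.12 rad), for 0.15 s.
At the end, for the whole second after the job is handed in: The tin stands upright (within 0.1 rad) and at rest on the lane floor, its middle more than 60 mm past the doorway, still touching the backrest (backrest pushed back by more than 0.3 mm), and both doors are shut (under 0.12 rad) (value of joint each of left_leaf, right_leaf below 0.12 rad and value of joint backrest above 0.0003 m and x of tin_mid in the frame of doorway above 0.06 m and z of tin_mid in the frame of doorway between 0.044 and 0.054 m and angle between tin_mid's own z axis and vertical below 0.1 rad and linear speed of tin below 0.02 m/s).
It fails at once if the backrest is driven back more than 7 mm (about 23 N) (value of joint backrest above 0.007 m).
It fails at once if the tin is rammed or pressed against the box with more than 60 N (contact force between tin and box above 60 N).
It fails at once if a door leaf is forced with more than 18 N (contact force between tin and left_leaf above 18 N or contact force between tin and right_leaf above 18 N).
It fails at once if a cup, the sugar pot or the teapot is moved more than 30 mm or tipped (distance of any of sugar_pot, cup_blue, cup_white, teapot from where it was at the start of the episode above 0.03 m or angle between any of sugar_pot, cup_blue, cup_white, teapot's own z axis and vertical above 0.3 rad).
It also fails if it takes over 51 s, if anything falls off the work surface, if the arm or the gripper's body presses on something with over 40 N, if the wrist force passes 120 N, or if a joint passes its speed limit or range.

## Working session

There is one attempt and no reset: what is moved stays moved. The work goes in short steps, Python scripts to look and compute and a shell command to move; the robot and the scene stay as the last step left them, time stands still between calls to the robot, and variables do not carry over. Pictures are saved under pics/ and viewed, and the job is handed in when it is done.

```bash
mkdir -p pics; ls
python3 - <<'E'
from rig import observe,get_image,grip_depth
import cv2,json
s=observe()
print({k:(v if not hasattr(v,'tolist') else v.tolist()) for k,v in s.items()},grip_depth)
for n in("side","top"):
    d=get_image(n)
    print(n,{k:v for k,v in d.items() if k!="frame"})
    cv2.imwrite(f"pics/{n}0.png",cv2.cvtColor(d["frame"],cv2.COLOR_RGB2BGR))
E
```

```text
pics
{'time_s': 0.0, 'q': [-79.7163952190907, 21.83988421497529, 74.38382482552187, -0.0003651089800263533, 83.85655831112517, -12.335975348921862], 'qvel': [0.02900601863455039, 0.004430414867813031, 0.004327158728622432, 0.03973720333062665, 0.059587045050573946, -0.05815608096008815], 'joint_efforts': [0.0011190543591510504, -44.84629511833191, -23.128026723861694, -0.0001228894507221412, 0.004703701415564865, 5.9528881024562e-06], 'position': [0.21147902177816044, -0.5074117704469697, 0.2307276016241655], 'tool_rot': [[0.9230786085661753, 0.38461125399952767, -0.0002563287821933003], [0.38461122772651024, -0.9230776275962089, 0.0013772937452622667], [0.00029311131033940156, -0.001369937321584572, -0.9999990186782659]], 'ft_force': [-0.11558659415125988, -0.07103291036920491, -0.029772375491271624], 'wrist_torque': [0.018609243973648184, 0.031710227986974725, -0.013176542775661595], 'grip_width': 0.08510993251795673} 0.0187
side {'fx': 476.73502388890427, 'fy': 476.73502388890427, 'cx': 285.8069172993716, 'cy': 212.68865949255473, 'D': array([-0.11606646,  0.        ,  0.        ,  0.        ,  0.        ]), 'xyz': array([-0.33088463,  0.5591835 ,  0.732922  ]), 'rotation': array([[-0.47237893, -0.49861425,  0.72680257],
       [-0.88130429,  0.25533422, -0.39762695],
       [ 0.0126849 , -0.82836481, -0.56004538]]), 'shot': 1}
top {'fx': 546.1850289363666, 'fy': 546.1850289363666, 'cx': 293.57834048034204, 'cy': 217.15736521029126, 'D': array([-0.1826561,  0.       ,  0.       ,  0.       ,  0.       ]), 'xyz': array([0.3179738 , 0.05689471, 1.19080808]), 'rotation': array([[ 0.05538874, -0.9763554 ,  0.20895507],
       [-0.99845721, -0.05334233,  0.0154206 ],
       [-0.00390983, -0.20948682, -0.97780365]]), 'shot': 2}
```

View pics/side0.png

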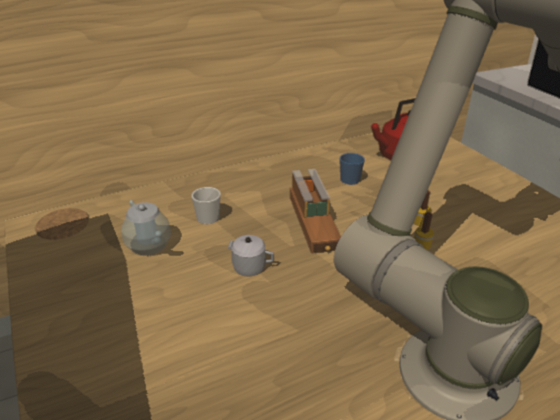

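View pics/top0.png

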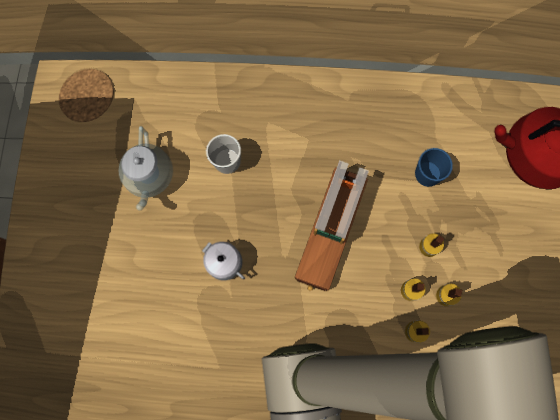

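```bash
cat > h.py <<'E'
import numpy as np,cv2
from rig import *
def K(d): return np.array([[d['fx'],0,d['cx']],[0,d['fy'],d['cy']],[0,0,1.]])
def ray(d,uv):
    p=cv2.undistortPoints(np.array(uv,float).reshape(-1,1,2),K(d),d['D']).reshape(-1,2)
    r=np.c_[p,np.ones(len(p))]@np.array(d['rotation']).T
    return r
def atz(d,uv,z):
    r=ray(d,uv); c=np.array(d['xyz']); return c+r*((z-c[2])/r[:,2])[:,None]
def proj(d,P):
    R=np.array(d['rotation']); t=-R.T@d['xyz']
    return cv2.projectPoints(np.array(P,float).reshape(-1,1,3),cv2.Rodrigues(R.T)[0],t,K(d),d['D'])[0].reshape(-1,2)
def save(d,name,box=None,k=1):
    f=cv2.cvtColor(d['frame'],cv2.COLOR_RGB2BGR)
    if box: f=f[box[1]:box[3],box[0]:box[2]]
    cv2.imwrite(name,cv2.resize(f,None,fx=k,fy=k,interpolation=cv2.INTER_CUBIC))
E
python3 - <<'E'
from h import *
d=get_image("top")
for n in("tin_mid",):
    for s in silhouettes(n,d):
        ys,xs=np.nonzero(s['pixels'])
        c=atz(d,[s['box'][:2]],0.03)[0]
        print(n,s['confidence'],np.round(s['box'],1),len(xs),c.round(3),np.hypot(*c[:2]).round(3))
np.savez("top.npz",**d)
save(d,"pics/top_tins.png",(380,220,490,350),5)
save(d,"pics/top_box.png",(280,150,380,300),4)
e=get_image("side")
for s in silhouettes("tin_mid",e): print(s['confidence'],s['box'])
np.savez("side.npz",**e)
save(e,"pics/side_box.png",(270,150,440,270),4)
E
```

```text
tin_mid 0.81 [415.1 330.4  24.5  20.1] 421 [ 0.336 -0.195  0.03 ] 0.388
tin_mid 0.72 [430.8 244.4  22.9  25.9] 451 [ 0.522 -0.226  0.03 ] 0.569
tin_mid 0.64 [414.1 289.4  24.2  18.5] 428 [ 0.422 -0.191  0.03 ] 0.463
tin_mid 0.61 [447.6 294.4  29.6  21.9] 472 [ 0.415 -0.264  0.03 ] 0.492
0.84 [423.1, 230.1, 20.1, 36.3]
0.75 [422.4, 207.9, 19.4, 33.6]
0.61 [206.4, 206.8, 28.1, 38.1]
```

View pics/top_tins.png

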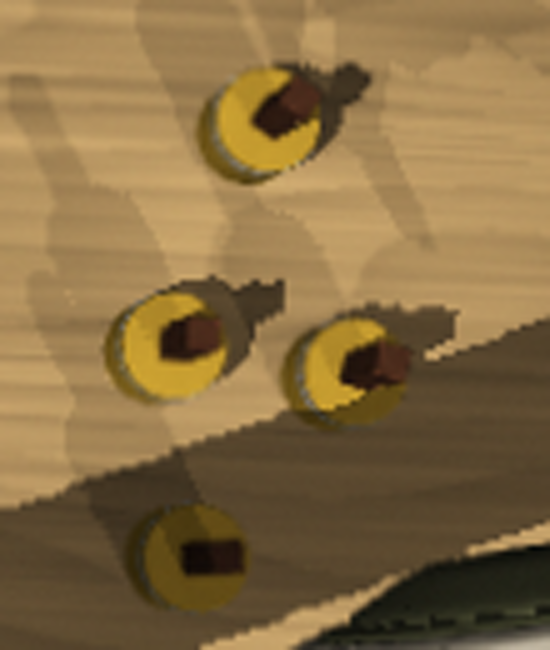

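View pics/top_box.png

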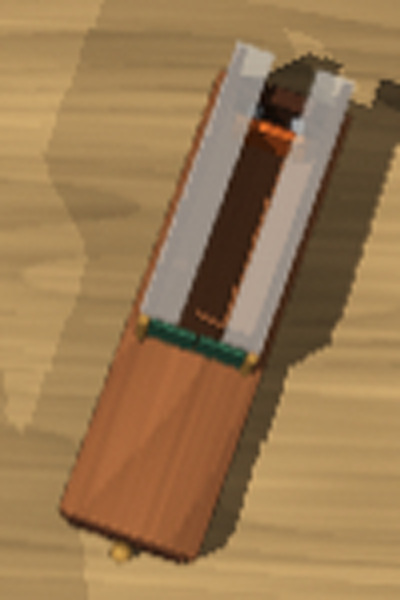

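View pics/side_box.png

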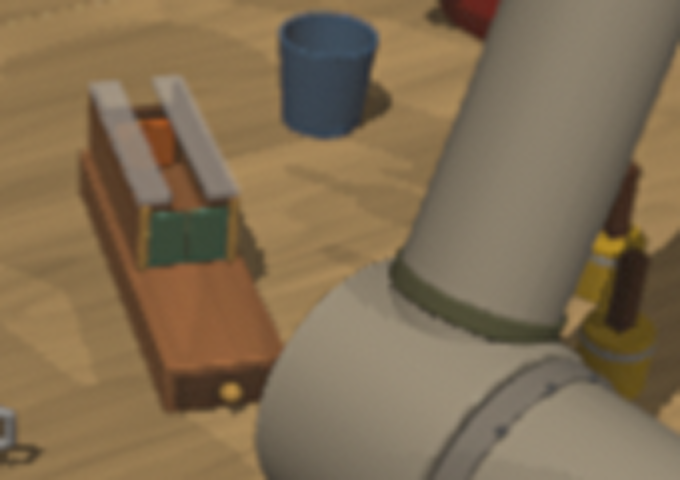

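```bash
cat > fit.py <<'E'
from h import *
from scipy.optimize import least_squares
T=dict(np.load("top.npz"));S=dict(np.load("side.npz"))
def tp(U,V):return ((U+.5)/4-.5+280,(V+.5)/4-.5+150)
def sp(U,V):return ((U+.5)/4-.5+270,(V+.5)/4-.5+150)
obs=[(T,(-.1045,.039,0),tp(62,512)),(T,(-.1045,-.039,0),tp(195,556)),
(T,(.155,.012,.053),tp(272,54)),(T,(.155,-.012,.053),tp(318,71)),
(T,(0,.012,.053),tp(185,330)),(T,(0,-.012,.053),tp(226,343)),
(S,(-.1045,.039,0),sp(168,374)),(S,(-.1045,-.039,0),sp(280,352)),
(S,(0,.012,.053),sp(170,200)),(S,(0,-.012,.053),sp(206,196))]
def W(p,b):
    c,s=np.cos(p[2]),np.sin(p[2]);b=np.array(b,float).reshape(-1,3)
    return np.c_[p[0]+c*b[:,0]-s*b[:,1],p[1]+s*b[:,0]+c*b[:,1],.036+b[:,2]]
def res(p,o=obs):return np.concatenate([proj(d,W(p,b))[0]-np.array(u) for d,b,u in o])
if __name__=="__main__":
    for o in(obs,obs[:6],obs[6:]):
        f=least_squares(res,[.5,.03,-.3],args=(o,)); print(f.x.round(4),np.degrees(f.x[2]).round(2)); print(f.fun.reshape(-1,2).round(1).tolist())
        if o is obs:P=f.x
    np.save("box.npy",P)
    lines=[[(-.1045,.039,0),(-.1045,-.039,0),(.0005,-.039,0),(.0005,.039,0),(-.1045,.039,0)],
     [(0,.012,.053),(.155,.012,.053)],[(0,-.012,.053),(.155,-.012,.053)],[(0,.027,0),(0,-.027,0),(0,-.027,.04),(0,.027,.04),(0,.027,0)],[(-.05,0,0),(0,0,0)]]
    for d,bx,n in((T,(280,150,380,300),"t"),(S,(270,150,440,270),"s")):
        im=cv2.cvtColor(d['frame'],cv2.COLOR_RGB2BGR)[bx[1]:bx[3],bx[0]:bx[2]];im=cv2.resize(im,None,fx=4,fy=4,interpolation=cv2.INTER_CUBIC)
        for l in lines:
            q=((proj(d,W(P,l))-[bx[0],bx[1]]+.5)*4-.5).round().astype(int);cv2.polylines(im,[q.reshape(-1,1,2)],False,(255,255,0),1)
        cv2.imwrite(f"pics/fit_{n}.png",im)
E
python3 fit.py
```

```text
[ 5.244e-01 -5.000e-04 -2.989e-01] -17.12
[[-1.3, -0.9], [0.1, 0.8], [0.6, 0.2], [-0.2, -0.3], [-2.2, -1.2], [-1.4, -0.5], [0.1, -1.5], [3.3, 0.5], [1.1, -0.7], [1.3, -0.6]]
[ 0.5238 -0.0023 -0.2896] -16.59
[[-0.2, -0.3], [1.4, 1.1], [0.8, 0.3], [0.0, -0.2], [-1.4, -0.8], [-0.6, -0.2]]
[ 0.5242  0.0045 -0.2885] -16.53
[[-1.2, -0.9], [2.0, 1.0], [-0.5, -0.2], [-0.3, -0.1]]
```

```bash
cd pics; python3 -c "
import cv2,numpy as np
a=cv2.imread('fit_t.png');b=cv2.imread('fit_s.png')
b=b[:, :380]
h=max(a.shape[0],b.shape[0]);o=np.zeros((h,a.shape[1]+b.shape[1],3),np.uint8);o[:a.shape[0],:a.shape[1]]=a;o[:b.shape[0],a.shape[1]:]=b;cv2.imwrite('fit.png',o)"
```

```text
(no output)
```

View pics/fit.png

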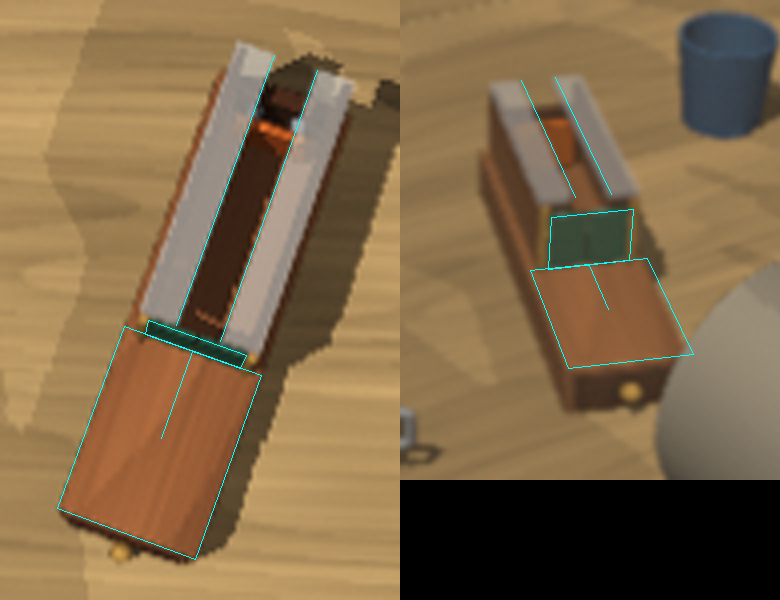

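Run:
```python
from h import *
T=dict(np.load("top.npz"));S=dict(np.load("side.npz"))
save(S,"pics/z1.png",(285,165,345,255),8)
save(T,"pics/z2.png",(285,220,355,295),8)
save(T,"pics/z3.png",(310,150,375,225),8)
```

```text
(no output)
```

View pics/z1.png

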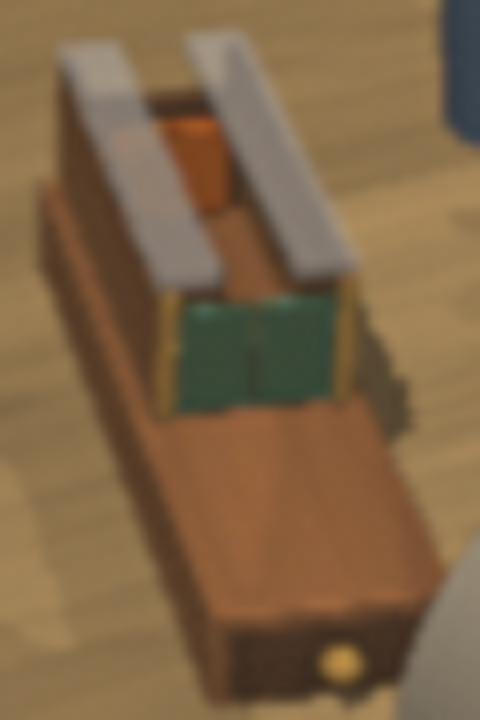

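View pics/z2.png

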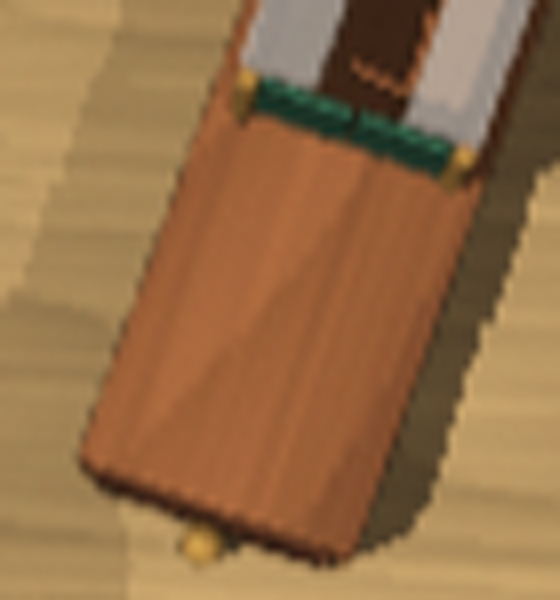

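View pics/z3.png

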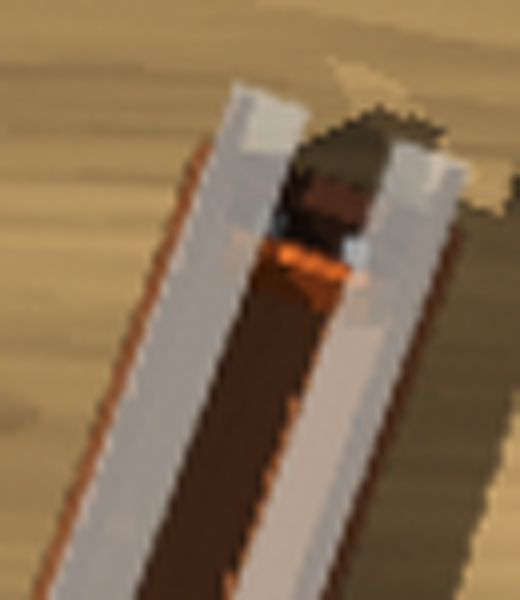

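```bash
cat > fit2.py <<'E'
from fit import *
def c(o,U,V):return ((U+.5)/8-.5+o[0],(V+.5)/8-.5+o[1])
z1=(285,165);z2=(285,220);z3=(310,150)
A=[(T,(-.1045,.039,0),c(z2,88,460)),(T,(-.1045,-.039,0),c(z2,340,555)),
(T,(.155,.012,.053),c(z3,303,108)),(T,(.155,-.012,.053),c(z3,395,145)),
(T,(0,.027,0),c(z2,252,113)),(T,(0,-.027,0),c(z2,447,172)),(T,(0,0,0),c(z2,350,143)),(T,(0,0,.04),c(z2,358,108))]
B=[(S,(-.1045,.039,0),c(z1,210,610)),(S,(0,.027,0),c(z1,178,412)),(S,(0,-.027,0),c(z1,338,402)),(S,(0,0,0),c(z1,257,409)),
(S,(0,.012,.053),c(z1,219,275)),(S,(0,-.012,.053),c(z1,297,268)),(S,(.155,.012,.053),c(z1,122,40)),(S,(.155,-.012,.053),c(z1,186,36))]
if __name__=="__main__":
    for o in(A+B,A,B):
        f=least_squares(res,[.5,.03,-.3],args=(o,)); print(f.x.round(4),np.degrees(f.x[2]).round(2)); print(f.fun.reshape(-1,2).round(1).tolist())
E
python3 fit2.py
python3 - <<'E'
from h import *
from scipy.optimize import least_squares
T=dict(np.load("top.npz"))
save(T,"pics/zt.png",(412,228,452,264),16)
E
```

```text
[ 5.250e-01 -5.000e-04 -2.968e-01] -17.01
[[-1.7, -0.6], [1.5, 0.2], [0.7, -0.1], [-0.1, -1.0], [-0.2, -0.8], [-0.9, 0.3], [-0.6, -0.3], [-0.5, 0.7], [0.9, 0.7], [-0.2, 0.6], [-0.0, -0.2], [0.0, -0.1], [1.2, -0.1], [0.6, -0.2], [-0.0, -0.1], [0.3, -0.3]]
[ 0.5246 -0.001  -0.294 ] -16.85
[[-1.3, -0.3], [1.9, 0.4], [0.7, 0.0], [-0.1, -0.8], [0.0, -0.6], [-0.6, 0.5], [-0.4, -0.1], [-0.2, 0.9]]
[ 5.257e-01  3.000e-04 -3.032e-01] -17.37
[[0.2, 0.6], [-0.6, 0.5], [-0.4, -0.2], [-0.4, -0.1], [0.8, -0.2], [0.2, -0.2], [-0.1, -0.2], [0.3, -0.3]]
```

View pics/zt.png

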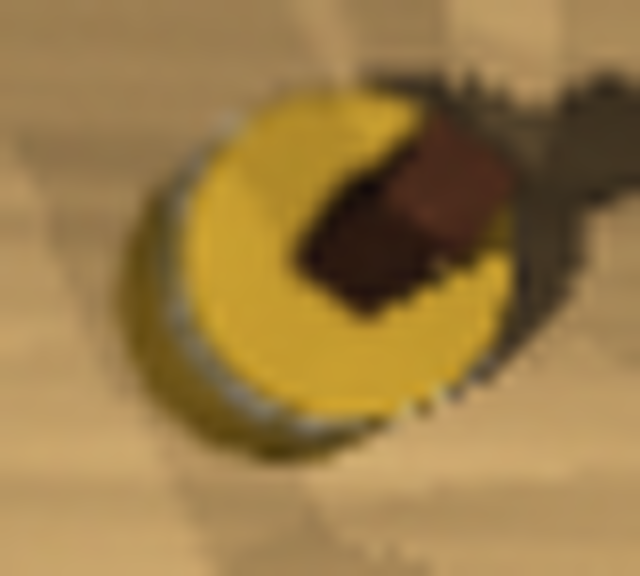

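Run:
```python
from h import *
T=dict(np.load("top.npz"))
c=lambda U,V:((U+.5)/16-.5+412,(V+.5)/16-.5+228)
print("disc",atz(T,[c(348,252)],.044).round(4))
print("top",atz(T,[c(449,184)],.098).round(4))
P=atz(T,[c(430,112),c(517,185),c(465,252),c(385,190)],.098)
print(P.mean(0).round(4))
for i in range(4):
    e=P[(i+1)%4]-P[i]; print(np.hypot(*e[:2]).round(4),np.degrees(np.arctan2(e[1],e[0])).round(1)%90)
Q=atz(T,[c(298,255),c(370,320)],.044); e=Q[1]-Q[0]; print(np.hypot(*e[:2]).round(4),np.degrees(np.arctan2(e[1],e[0])).round(1)%90)
s=silhouettes
from rig import observe
o=observe();print(proj(T,[np.array(o['position'])]))
R=np.array(o['tool_rot']);print(np.degrees(np.arctan2(R[1,0],R[0,0])))
```

```text
disc [[ 0.5221 -0.2282  0.044 ]]
top [[ 0.522 -0.228  0.098]]
[ 0.5219 -0.228   0.098 ]
0.0146 52.099999999999994
0.0114 53.0
0.013 54.4
0.012 60.7
0.013 50.0
[[599.4723419  399.71929544]]
22.62263670654509
```

Candidates in the top view are four identical tins at pixels (432,244), (414,289), (450,293) and (420,332). Their distances from the base are 0.57, 0.46, 0.49 and 0.39 m. The one meant is (432,244), the farthest, and the enlarged crop shows it standing alone, yellow with a square handle turned about 53°. It measures (0.522, -0.228). The doorway is at about (0.525, -0.0005) with yaw -17°, and both cameras agree on that.

```bash
python3 -m crank '{"slide":[[0.037,-0.013,0.004],[0.074,-0.026,0.008],[0.111,-0.039,0.012],[0.148,-0.052,0.016],[0.185,-0.065,0.02],[0.222,-0.078,0.024],[0.259,-0.091,0.028],[0.296,-0.104,0.032]],"roll":[-0.07,-0.14,-0.21,-0.28,-0.35,-0.42,-0.49,-0.53],"grip":[0.06,0.06,0.06,0.06,0.06,0.06,0.06,0.06]}' 60
cat > st.py <<'E'
from h import *
import sys
o=observe();R=np.array(o['tool_rot']);p=np.array(o['position'])
print("t",round(o['time_s'],2),"p",p.round(4),"yaw",np.degrees(np.arctan2(R[1,0],R[0,0])).round(2),"z",R[:,2].round(4),"F",np.round(o['ft_force'],1),"w",round(o['grip_width'],4))
if len(sys.argv)>3:
    t=np.array([float(a) for a in sys.argv[1:4]]);print("delta tool",(R.T@(t-p)).round(4))
B=[.525,-.0005,np.radians(-17.0)]
c,s=np.cos(B[2]),np.sin(B[2]);d=p[:2]-B[:2]
print("in doorway frame",np.round([c*d[0]+s*d[1],-s*d[0]+c*d[1],p[2]-.036],4))
E
python3 st.py 0.522 -0.228 0.13
```

```text
time_s: 1.1
position: [0.4458, -0.2966, 0.1992]
tool_rot: [[0.6, 0.8, 0.0], [0.8, -0.6, -0.0], [-0.0, 0.0, -1.0]]
ft_force: [1.1, -0.9, 0.0]
grip_width: 0.0599
t 1.1 p [ 0.4458 -0.2966  0.1992] yaw 53.13 z [ 1.e-04 -1.e-04 -1.e+00] F [ 1.1 -0.9  0. ] w 0.0599
delta tool [0.1006 0.0198 0.0692]
in doorway frame [ 0.0108 -0.3063  0.1632]
```

```bash
python3 -m crank '{"slide":[[0.025,0.005,0],[0.05,0.01,0],[0.075,0.015,0.01],[0.1,0.02,0.03],[0.1006,0.0198,0.05],[0.1006,0.0198,0.069],[0.1006,0.0198,0.069],[0.1006,0.0198,0.069]],"roll":[0,0,0,0,0,0,0,0],"grip":[0.06,0.06,0.06,0.06,0.06,0.06,0.06,0.06]}' 60
python3 st.py 0.522 -0.228 0.059
python3 - <<'E'
from h import *
d=get_image("top");save(d,"pics/top1.png",(380,190,490,290),7)
E
```

```text
time_s: 1.9
position: [0.5213, -0.2296, 0.1308]
tool_rot: [[0.602, 0.798, 0.0], [0.798, -0.602, -0.0], [-0.0, 0.0, -1.0]]
ft_force: [-0.0, 0.8, -0.0]
grip_width: 0.0597
t 1.9 p [ 0.5213 -0.2296  0.1308] yaw 52.98 z [ 1.e-04 -1.e-04 -1.e+00] F [-0.   0.8 -0. ] w 0.0597
delta tool [ 0.0017 -0.0004  0.0718]
in doorway frame [ 0.0634 -0.2202  0.0948]
```

View pics/top1.png

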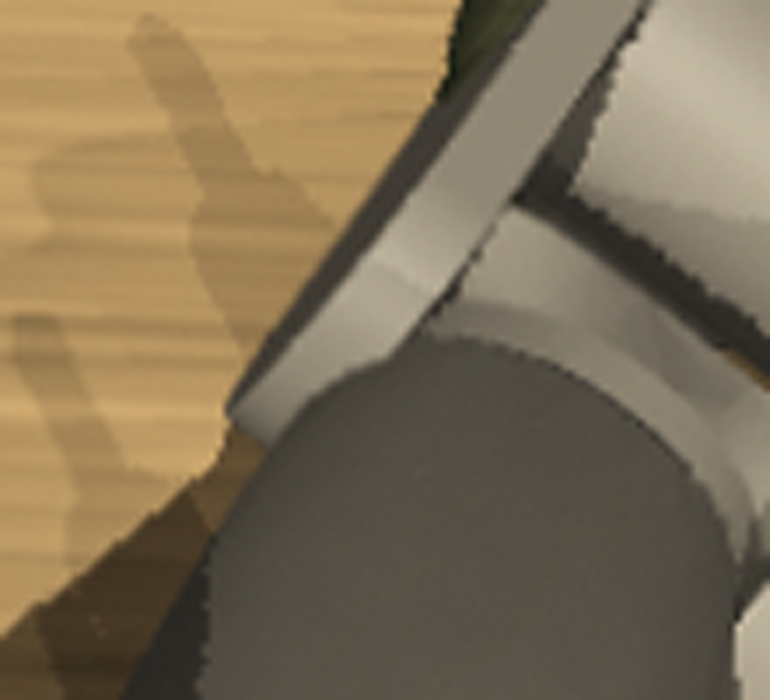

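The wrist hides the tin from the top camera. I'll check the side camera.

Run:
```python
from h import *
d=get_image("side");save(d,"pics/side1.png",(360,130,490,260),6)
T=dict(np.load("top.npz"))
print(proj(d,[[.522,-.228,.098],[.522,-.228,0],np.array(observe()['position'])]))
```

```text
[[389.78802766 175.80812821]
 [385.21853099 205.93502155]
 [392.06651134 164.87237749]]
```

View pics/side1.png

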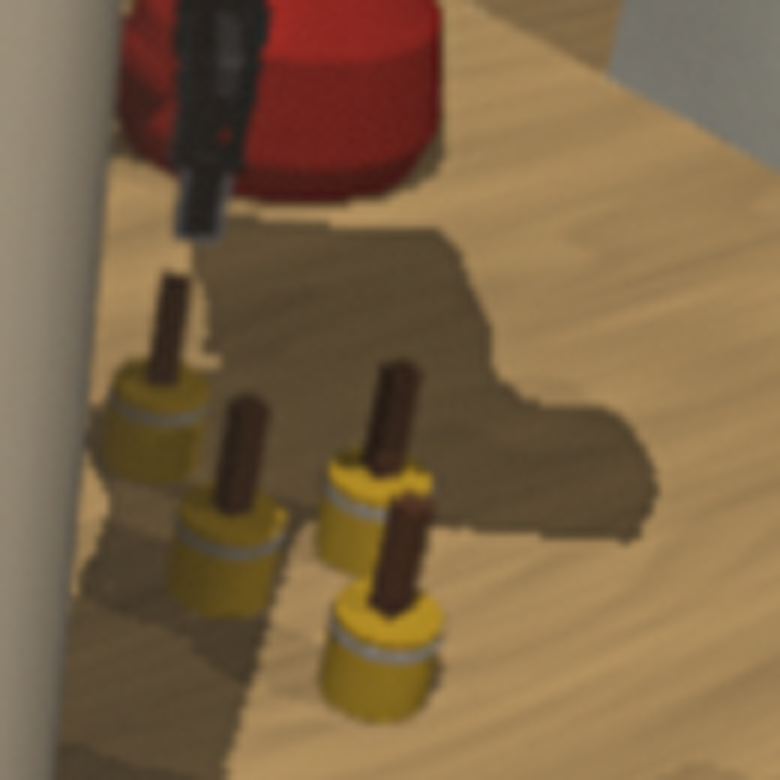

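```bash
python3 -m crank '{"slide":[[0,0,0.012],[0,0,0.024],[0,0,0.036],[0,0,0.048],[0,0,0.06],[0,0,0.071],[0,0,0.071],[0,0,0.071]],"roll":[0,0,0,0,0,0,0,0],"grip":[0.06,0.06,0.06,0.06,0.06,0.06,0.06,0.06]}' 60
python3 st.py 0.522 -0.228 0.059
```

```text
time_s: 2.8
position: [0.5212, -0.2295, 0.0592]
tool_rot: [[0.602, 0.798, -0.0], [0.798, -0.602, 0.0], [0.0, -0.0, -1.0]]
ft_force: [-0.3, -0.5, -0.2]
grip_width: 0.0599
t 2.8 p [ 0.5212 -0.2295  0.0592] yaw 52.98 z [-1.e-04  1.e-04 -1.e+00] F [-0.3 -0.5 -0.2] w 0.0599
delta tool [ 0.0016 -0.0003  0.0002]
in doorway frame [ 0.0633 -0.2201  0.0232]
```

```bash
python3 -m crank '{"slide":[[0.0015,0,0],[0.0015,0,0],[0.0015,0,0],[0.0015,0,0],[0.0015,0,0],[0.0015,0,0],[0.0015,0,0],[0.0015,0,0]],"roll":[0,0,0,0,0,0,0,0],"grip":[0.04,0.03,0.02,0.01,0.005,0.005,0.005,0.005]}' 80
python3 st.py 0.522 -0.228 0.059
python3 - <<'E'
from h import *
d=get_image("side");save(d,"pics/side2.png",(360,130,490,260),6)
E
```

```text
time_s: 3.6
position: [0.5222, -0.2284, 0.0598]
tool_rot: [[0.602, 0.798, 0.001], [0.798, -0.602, -0.001], [-0.0, 0.001, -1.0]]
ft_force: [-1.1, 0.9, 5.9]
grip_width: 0.0127
t 3.6 p [ 0.5222 -0.2284  0.0598] yaw 52.98 z [ 8.e-04 -6.e-04 -1.e+00] F [-1.1  0.9  5.9] w 0.0127
delta tool [ 0.0002 -0.0005  0.0008]
in doorway frame [ 0.064  -0.2188  0.0238]
```

View pics/side2.png

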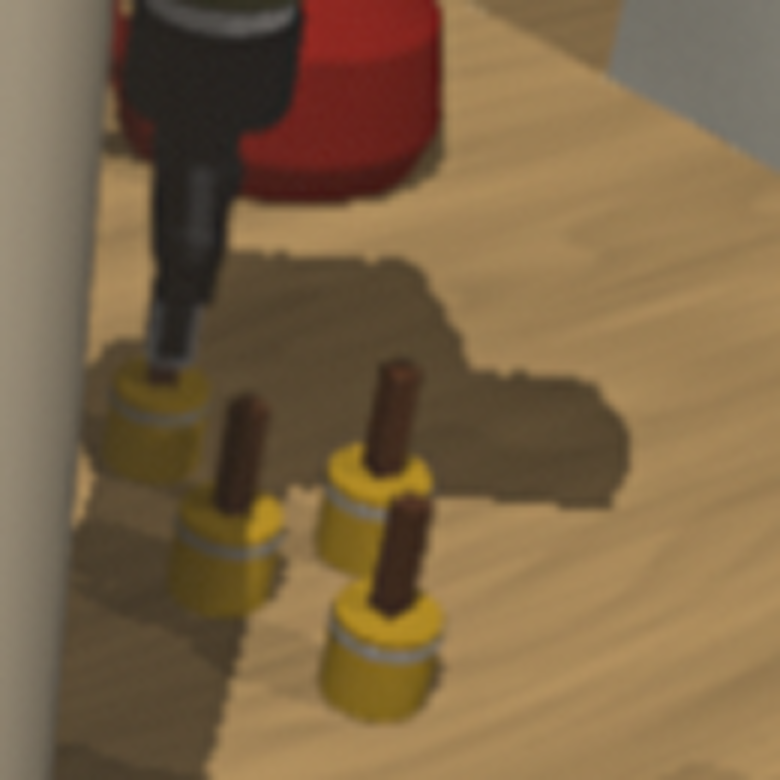

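```bash
python3 -m crank '{"slide":[[0,0,-0.008],[0,0,-0.02],[0,0,-0.035],[0,0,-0.05],[0,0,-0.07],[0,0,-0.09],[0,0,-0.11],[0,0,-0.11]],"roll":[0,0,0,0,0,0,0,0],"grip":[0.005,0.005,0.005,0.005,0.005,0.005,0.005,0.005]}'
python3 - <<'E'
import numpy as np
c,s=np.cos(np.radians(-17)),np.sin(np.radians(-17))
print(.525-.056*c,-.0005-.056*s)
E
python3 st.py 0.4714 0.0159 0.17
```

```text
time_s: 4.45
position: [0.5229, -0.2287, 0.1723]
tool_rot: [[0.602, 0.799, 0.004], [0.799, -0.602, -0.003], [0.0, 0.005, -1.0]]
ft_force: [-0.1, 0.8, -2.4]
grip_width: 0.0129
0.47144693366607004 0.01587281546447326
t 4.45 p [ 0.5229 -0.2287  0.1723] yaw 52.99 z [ 0.0045 -0.0031 -1.    ] F [-0.1  0.8 -2.4] w 0.0129
delta tool [ 0.1643 -0.1884  0.0013]
in doorway frame [ 0.0647 -0.2188  0.1363]
```

```bash
python3 -m crank '{"slide":[[0.012,-0.014,0],[0.036,-0.041,0],[0.066,-0.076,0],[0.096,-0.11,0],[0.126,-0.145,0],[0.15,-0.172,0],[0.1643,-0.1884,0],[0.1643,-0.1884,0]],"roll":[-0.03,-0.1,-0.17,-0.24,-0.3,-0.34,-0.35,-0.35],"grip":[0.005,0.005,0.005,0.005,0.005,0.005,0.005,0.005]}'
python3 st.py 0.4714 0.0159 0.1
python3 - <<'E'
from h import *
for n in("top","side"):
    d=get_image(n);np.savez(n+"1.npz",**d);save(d,f"pics/{n}3.png")
E
```

```text
time_s: 5.25
position: [0.4692, 0.0188, 0.1688]
tool_rot: [[0.288, 0.958, -0.002], [0.958, -0.288, 0.001], [0.0, -0.002, -1.0]]
ft_force: [-0.3, -0.3, -2.0]
grip_width: 0.0128
t 5.25 p [0.4692 0.0188 0.1688] yaw 73.24 z [-1.6e-03  8.0e-04 -1.0e+00] F [-0.3 -0.3 -2. ] w 0.0128
delta tool [-0.0022  0.003   0.0688]
in doorway frame [-0.059   0.0021  0.1328]
```

View pics/top3.png

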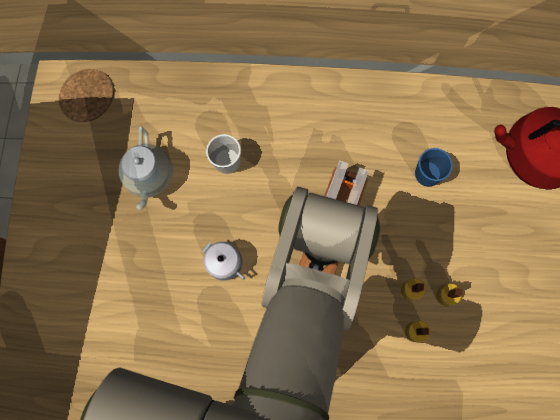

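View pics/side3.png

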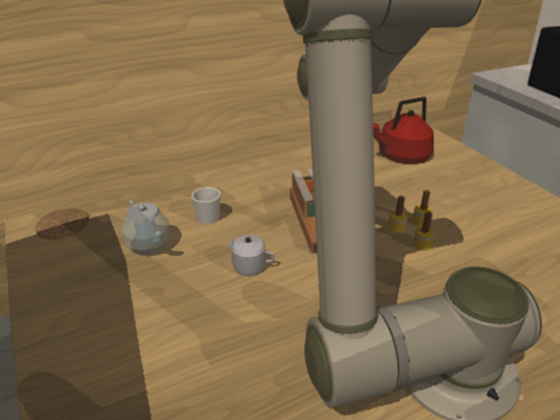

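```bash
python3 -m crank '{"slide":[[-0.001,0.001,0.012],[-0.0022,0.003,0.026],[-0.0022,0.003,0.04],[-0.0022,0.003,0.052],[-0.0022,0.003,0.062],[-0.0022,0.003,0.068],[-0.0022,0.003,0.0713],[-0.0022,0.003,0.0713]],"roll":[0.004,0.004,0.004,0.004,0.004,0.004,0.004,0.004],"grip":[0.005,0.005,0.005,0.005,0.005,0.005,0.005,0.005]}'
python3 st.py 0.4714 0.0159 0.097
python3 - <<'E'
from h import *
for n in("top","side"):
    d=get_image(n);save(d,f"pics/{n}4.png",(240,130,400,300),3)
    print([ (s['box'],round(s['confidence'],2)) for s in silhouettes("tin_mid",d)])
E
```

```text
time_s: 6.15
position: [0.4728, 0.0132, 0.0979]
tool_rot: [[0.296, 0.955, -0.0], [0.955, -0.296, 0.0], [-0.0, -0.0, -1.0]]
ft_force: [0.1, 0.7, -2.9]
grip_width: 0.0131
t 6.15 p [0.4728 0.0132 0.0979] yaw 72.79 z [-3.e-04  1.e-04 -1.e+00] F [ 0.1  0.7 -2.9] w 0.0131
delta tool [ 0.0022 -0.0021  0.0009]
in doorway frame [-0.054  -0.0022  0.0619]
[([413.6, 289.1, 25.1, 24.2], 0.91), ([448.9, 293.0, 31.9, 26.7], 0.85), ([415.6, 331.6, 23.5, 21.5], 0.82), ([432.2, 167.0, 36.8, 34.0], 0.54)]
[([420.5, 206.5, 24.2, 35.2], 0.92), ([423.9, 232.0, 22.5, 42.6], 0.89), ([395.6, 215.6, 15.9, 36.5], 0.57)]
```

```bash
cd pics; python3 -c "
import cv2,numpy as np
a=cv2.imread('top4.png');b=cv2.imread('side4.png')
cv2.imwrite('p4.png',cv2.resize(np.hstack([a,b]),None,fx=.8,fy=.8))"
```

```text
(no output)
```

View pics/p4.png

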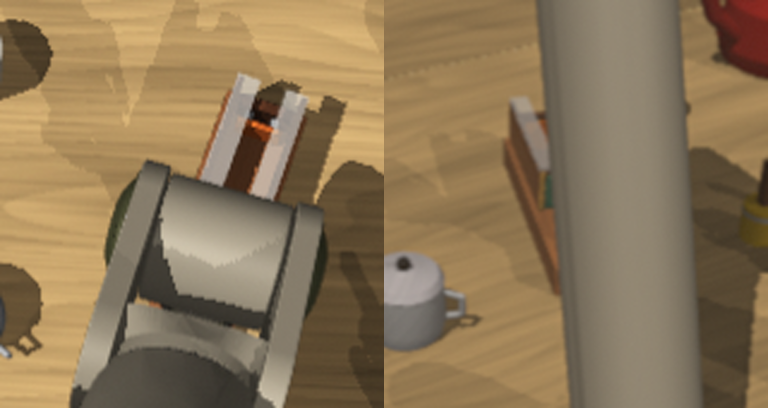

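```bash
python3 st.py; python3 -m crank '{"slide":[[0.0022,0.004,0],[0.0022,0.008,0.0005],[0.0022,0.012,0.0008],[0.0022,0.016,0.0008],[0.0022,0.02,0.0008],[0.0022,0.024,0.0008],[0.0022,0.026,0.0008],[0.0022,0.026,0.0008]],"roll":[-0.004,-0.004,-0.004,-0.004,-0.004,-0.004,-0.004,-0.004],"grip":[0.005,0.005,0.005,0.005,0.005,0.005,0.005,0.005]}'
python3 st.py
```

```text
t 6.35 p [0.473  0.0134 0.0984] yaw 72.81 z [ 9.e-04 -2.e-04 -1.e+00] F [-0.  -0.  -1.4] w 0.0128
in doorway frame [-0.0538 -0.002   0.0624]
time_s: 7.15
position: [0.4984, 0.0077, 0.0972]
tool_rot: [[0.292, 0.956, 0.0], [0.956, -0.292, -0.0], [-0.0, 0.0, -1.0]]
ft_force: [-1.3, 0.9, -1.8]
grip_width: 0.0131
t 7.15 p [0.4984 0.0077 0.0972] yaw 73.03 z [ 1.e-04 -0.e+00 -1.e+00] F [-1.3  0.9 -1.8] w 0.0131
in doorway frame [-0.0278  0.0001  0.0612]
```

```bash
python3 -m crank '{"slide":[[0,0.003,0],[0,0.006,0],[0,0.009,0],[0,0.012,0],[0,0.015,0],[0,0.018,0],[0,0.021,0],[0,0.021,0]],"roll":[0,0,0,0,0,0,0,0],"grip":[0.005,0.005,0.005,0.005,0.005,0.005,0.005,0.005]}'
python3 st.py
```

```text
time_s: 7.95
position: [0.518, 0.0017, 0.0969]
tool_rot: [[0.292, 0.957, -0.002], [0.957, -0.292, 0.0], [-0.0, -0.002, -1.0]]
ft_force: [-5.1, 1.3, -3.2]
grip_width: 0.0126
t 7.95 p [0.518  0.0017 0.0969] yaw 73.04 z [-1.8e-03  3.0e-04 -1.0e+00] F [-5.1  1.3 -3.2] w 0.0126
in doorway frame [-0.0074  0.0001  0.0609]
```

```bash
python3 -m crank '{"slide":[[0,0.003,0],[0,0.006,0],[0,0.009,0],[0,0.012,0],[0,0.015,0],[0,0.018,0],[0,0.021,0],[0,0.021,0]],"roll":[0,0,0,0,0,0,0,0],"grip":[0.005,0.005,0.005,0.005,0.005,0.005,0.005,0.005]}'
python3 st.py
```

```text
time_s: 8.75
position: [0.5383, -0.0044, 0.0969]
tool_rot: [[0.292, 0.957, -0.001], [0.957, -0.292, 0.0], [-0.0, -0.001, -1.0]]
ft_force: [-4.5, 0.7, -3.5]
grip_width: 0.0131
t 8.75 p [ 0.5383 -0.0044  0.0969] yaw 73.04 z [-9.e-04  1.e-04 -1.e+00] F [-4.5  0.7 -3.5] w 0.0131
in doorway frame [0.0138 0.0001 0.0609]
```

```bash
python3 -m crank '{"slide":[[0,0.003,0],[0,0.006,0],[0,0.009,0],[0,0.012,0],[0,0.015,0],[0,0.018,0],[0,0.021,0],[0,0.024,0]],"roll":[0,0,0,0,0,0,0,0],"grip":[0.005,0.005,0.005,0.005,0.005,0.005,0.005,0.005]}'
python3 st.py
```

```text
time_s: 9.55
position: [0.5621, -0.0117, 0.0974]
tool_rot: [[0.292, 0.956, 0.002], [0.956, -0.292, -0.0], [0.0, 0.002, -1.0]]
ft_force: [0.5, -0.6, -2.5]
grip_width: 0.0128
t 9.55 p [ 0.5621 -0.0117  0.0974] yaw 73.03 z [ 1.5e-03 -4.0e-04 -1.0e+00] F [ 0.5 -0.6 -2.5] w 0.0128
in doorway frame [0.0388 0.0002 0.0614]
```

```bash
python3 -m crank '{"slide":[[0,0.003,0],[0,0.006,0],[0,0.009,0],[0,0.012,0],[0,0.015,0],[0,0.018,0],[0,0.021,0],[0,0.022,0]],"roll":[0,0,0,0,0,0,0,0],"grip":[0.005,0.005,0.005,0.005,0.005,0.005,0.005,0.005]}'
python3 st.py
```

```text
time_s: 10.35
position: [0.5827, -0.018, 0.0972]
tool_rot: [[0.292, 0.957, 0.0], [0.957, -0.292, -0.0], [0.0, 0.0, -1.0]]
ft_force: [0.1, -0.5, -2.3]
grip_width: 0.013
t 10.35 p [ 0.5827 -0.018   0.0972] yaw 73.04 z [ 3.e-04 -1.e-04 -1.e+00] F [ 0.1 -0.5 -2.3] w 0.013
in doorway frame [0.0603 0.0002 0.0612]
```

```bash
python3 -m crank '{"slide":[[0,0.001,0],[0,0.0015,0],[0,0.002,0],[0,0.0025,0],[0,0.003,0],[0,0.0035,0],[0,0.004,0],[0,0.004,0]],"roll":[0,0,0,0,0,0,0,0],"grip":[0.005,0.005,0.005,0.005,0.005,0.005,0.005,0.005]}'
python3 st.py|tail -2
```

```text
time_s: 11.15
position: [0.5863, -0.0191, 0.0972]
tool_rot: [[0.292, 0.957, -0.0], [0.957, -0.292, -0.0], [-0.0, -0.0, -1.0]]
ft_force: [0.0, -0.4, -2.3]
grip_width: 0.0129
t 11.15 p [ 0.5863 -0.0191  0.0972] yaw 73.04 z [-0. -0. -1.] F [ 0.  -0.4 -2.3] w 0.0129
in doorway frame [0.064  0.0002 0.0612]
```

Run:
```python
from h import *
d=get_image("top");save(d,"pics/top5.png",(280,140,390,250),6)
```

```text
(no output)
```

View pics/top5.png

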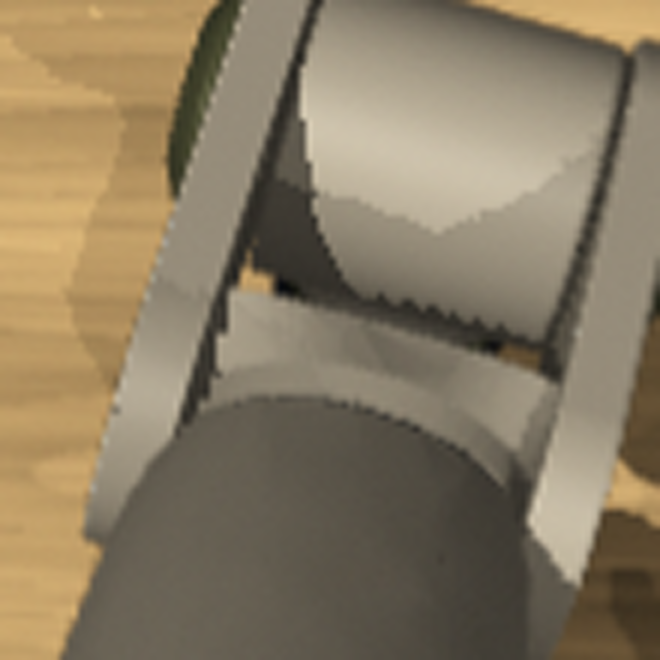

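The wrist covers the box, so I'll find the backrest by feel, advancing 4 mm per call.

```bash
python3 -m crank '{"slide":[[0,0.0005,0],[0,0.001,0],[0,0.0015,0],[0,0.002,0],[0,0.0025,0],[0,0.003,0],[0,0.0035,0],[0,0.004,0]],"roll":[0,0,0,0,0,0,0,0],"grip":[0.005,0.005,0.005,0.005,0.005,0.005,0.005,0.005]}' >/dev/null
python3 st.py
```

```text
t 12.0 p [ 0.5901 -0.0202  0.0972] yaw 73.04 z [-1.e-04 -0.e+00 -1.e+00] F [ 0.4  0.2 -1.6] w 0.0129
in doorway frame [0.068  0.0002 0.0612]
```

```bash
python3 -m crank '{"slide":[[0,0.0005,0],[0,0.001,0],[0,0.0015,0],[0,0.002,0],[0,0.0025,0],[0,0.003,0],[0,0.0035,0],[0,0.004,0]],"roll":[0,0,0,0,0,0,0,0],"grip":[0.005,0.005,0.005,0.005,0.005,0.005,0.005,0.005]}' >/dev/null
python3 st.py
```

```text
t 12.8 p [ 0.5939 -0.0213  0.0972] yaw 73.04 z [ 0.  0. -1.] F [ 0.2  0.8 -2.6] w 0.013
in doorway frame [0.072  0.0002 0.0612]
```

```bash
python3 -m crank '{"slide":[[0,0.0005,0],[0,0.001,0],[0,0.0015,0],[0,0.002,0],[0,0.0025,0],[0,0.003,0],[0,0.0035,0],[0,0.004,0]],"roll":[0,0,0,0,0,0,0,0],"grip":[0.005,0.005,0.005,0.005,0.005,0.005,0.005,0.005]}' >/dev/null
python3 st.py
```

```text
t 13.6 p [ 0.5977 -0.0225  0.0972] yaw 73.04 z [-0.  0. -1.] F [-0.7  0.7 -1.5] w 0.0127
in doorway frame [0.076  0.0002 0.0612]
```

```bash
python3 -m crank '{"slide":[[0,0.0005,0],[0,0.001,0],[0,0.0015,0],[0,0.002,0],[0,0.0025,0],[0,0.003,0],[0,0.0035,0],[0,0.004,0]],"roll":[0,0,0,0,0,0,0,0],"grip":[0.005,0.005,0.005,0.005,0.005,0.005,0.005,0.005]}' >/dev/null
python3 st.py
```

```text
t 14.4 p [ 0.6016 -0.0237  0.0972] yaw 73.04 z [-1.e-04 -0.e+00 -1.e+00] F [ 0.1 -0.4 -1.4] w 0.0128
in doorway frame [0.08   0.0002 0.0612]
```

```bash
python3 -m crank '{"slide":[[0,0.0005,0],[0,0.001,0],[0,0.0015,0],[0,0.002,0],[0,0.0025,0],[0,0.003,0],[0,0.0035,0],[0,0.004,0]],"roll":[0,0,0,0,0,0,0,0],"grip":[0.005,0.005,0.005,0.005,0.005,0.005,0.005,0.005]}' >/dev/null
python3 st.py
```

```text
t 15.2 p [ 0.6054 -0.0248  0.0972] yaw 73.04 z [-0.  0. -1.] F [ 0.  -0.7 -2. ] w 0.0127
in doorway frame [0.084  0.0002 0.0612]
```

```bash
python3 -m crank '{"slide":[[0,0.0005,0],[0,0.001,0],[0,0.0015,0],[0,0.002,0],[0,0.0025,0],[0,0.003,0],[0,0.0035,0],[0,0.004,0]],"roll":[0,0,0,0,0,0,0,0],"grip":[0.005,0.005,0.005,0.005,0.005,0.005,0.005,0.005]}' >/dev/null
python3 st.py
```

```text
t 16.0 p [ 0.6092 -0.026   0.0972] yaw 73.04 z [-0.  0. -1.] F [ 0.4 -0.6 -2.2] w 0.0127
in doorway frame [0.088  0.0002 0.0612]
```

```bash
python3 -m crank '{"slide":[[0,0.0005,0],[0,0.001,0],[0,0.0015,0],[0,0.002,0],[0,0.0025,0],[0,0.003,0],[0,0.0035,0],[0,0.004,0]],"roll":[0,0,0,0,0,0,0,0],"grip":[0.005,0.005,0.005,0.005,0.005,0.005,0.005,0.005]}' >/dev/null
python3 st.py
```

```text
t 16.8 p [ 0.6131 -0.0272  0.0972] yaw 73.04 z [ 0. -0. -1.] F [-0.5  0.9 -1.2] w 0.0129
in doorway frame [0.092  0.0002 0.0612]
```

```bash
python3 -m crank '{"slide":[[0,0.0005,0],[0,0.001,0],[0,0.0015,0],[0,0.002,0],[0,0.0025,0],[0,0.003,0],[0,0.0035,0],[0,0.004,0]],"roll":[0,0,0,0,0,0,0,0],"grip":[0.005,0.005,0.005,0.005,0.005,0.005,0.005,0.005]}' >/dev/null
python3 st.py
```

```text
t 17.6 p [ 0.6165 -0.0282  0.0972] yaw 73.04 z [-1.e-03  3.e-04 -1.e+00] F [-2.3  0.8  0.4] w 0.0134
in doorway frame [0.0956 0.0003 0.0612]
```

```bash
python3 -m crank '{"slide":[[0,0,0.0004],[0,0,0.0008],[0,0,0.0012],[0,0.0004,0.0012],[0,0.0008,0.0012],[0,0.0012,0.0012],[0,0.0015,0.0012],[0,0.0015,0.0012]],"roll":[0,0,0,0,0,0,0,0],"grip":[0.005,0.005,0.005,0.005,0.005,0.005,0.005,0.005]}' >/dev/null
python3 st.py;python3 st.py
```

```text
t 18.4 p [ 0.6178 -0.0286  0.0959] yaw 73.05 z [-1.5e-03  5.0e-04 -1.0e+00] F [-5.8  0.9  1.4] w 0.0128
in doorway frame [0.0969 0.0003 0.0599]
t 18.4 p [ 0.6178 -0.0286  0.0959] yaw 73.05 z [-1.5e-03  5.0e-04 -1.0e+00] F [-5.8  0.9  1.4] w 0.0128
in doorway frame [0.0969 0.0003 0.0599]
```

```bash
python3 -m crank '{"slide":[[0,0.0005,0],[0,0.001,0],[0,0.0015,0],[0,0.002,0],[0,0.0025,0],[0,0.0028,0],[0,0.0028,0],[0,0.0028,0]],"roll":[0,0,0,0,0,0,0,0],"grip":[0.005,0.005,0.005,0.005,0.005,0.005,0.005,0.005]}' >/dev/null
python3 st.py
```

```text
t 19.2 p [ 0.6195 -0.029   0.096 ] yaw 73.06 z [-0.0038  0.001  -1.    ] F [-9.5  1.9  4.6] w 0.0129
in doorway frame [0.0987 0.0004 0.06  ]
```

```bash
python3 -m crank '{"slide":[[0,0.0005,0],[0,0.001,0],[0,0.0015,0],[0,0.002,0],[0,0.0022,-0.0002],[0,0.0022,-0.0004],[0,0.0022,-0.0004],[0,0.0022,-0.0004]],"roll":[0,0,0,0,0,0,0,0],"grip":[0.005,0.005,0.005,0.005,0.005,0.005,0.005,0.005]}' >/dev/null
python3 st.py
```

```text
t 20.0 p [ 0.6208 -0.0294  0.0961] yaw 73.06 z [-0.0061  0.0016 -1.    ] F [-12.7   3.1   4.4] w 0.0128
in doorway frame [0.1001 0.0004 0.0601]
```

```bash
python3 -m crank '{"slide":[[0,0.0004,0],[0,0.0008,0],[0,0.0012,0],[0,0.0012,0],[0,0.0012,0],[0,0.0012,0],[0,0.0012,0],[0,0.0012,0]],"roll":[0,0,0,0,0,0,0,0],"grip":[0.005,0.005,0.005,0.005,0.005,0.005,0.005,0.005]}' >/dev/null
python3 st.py
python3 - <<'E'
from h import *
d=get_image("side");save(d,"pics/side6.png",(270,130,400,260),6)
E
```

```text
t 20.8 p [ 0.6215 -0.0296  0.0961] yaw 73.07 z [-0.0073  0.0019 -1.    ] F [-14.2   4.6   6.1] w 0.0126
in doorway frame [0.1008 0.0004 0.0601]
```

View pics/side6.png

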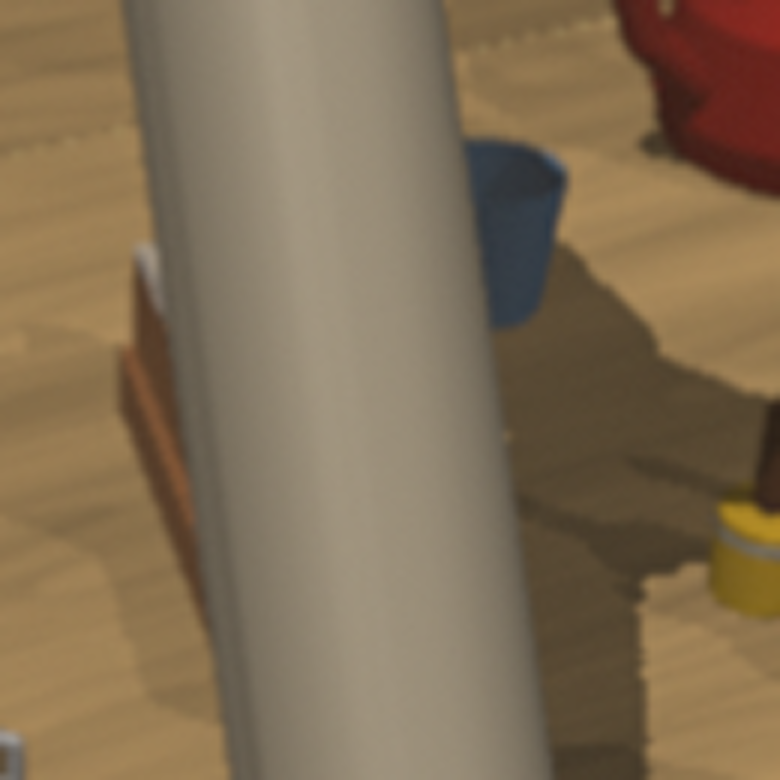

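About 14.9 N along the lane, held for over half a second. I'll let go now.

```bash
python3 -m crank '{"slide":[[0,0,0],[0,0,0],[0,0,0],[0,0,0],[0,0,0],[0,0,0],[0,0,0],[0,0,0]],"roll":[0,0,0,0,0,0,0,0],"grip":[0.02,0.03,0.04,0.045,0.045,0.045,0.045,0.045]}'
python3 st.py
```

```text
time_s: 21.65
position: [0.6243, -0.0306, 0.0965]
tool_rot: [[0.292, 0.957, 0.0], [0.957, -0.292, -0.0], [0.0, 0.0, -1.0]]
ft_force: [0.7, -0.1, 0.2]
grip_width: 0.0447
t 21.65 p [ 0.6243 -0.0306  0.0965] yaw 73.04 z [ 2.e-04 -0.e+00 -1.e+00] F [ 0.7 -0.1  0.2] w 0.0447
in doorway frame [0.1037 0.0002 0.0605]
```

```bash
python3 -m crank '{"slide":[[0,-0.003,-0.005],[0,-0.003,-0.015],[0,-0.003,-0.03],[0,-0.003,-0.045],[0,-0.003,-0.065],[0,-0.003,-0.09],[0,-0.003,-0.11],[0,-0.003,-0.13]],"roll":[0,0,0,0,0,0,0,0],"grip":[0.045,0.045,0.045,0.045,0.045,0.045,0.045,0.045]}' |head -3
python3 -m crank '{"slide":[[0,-0.03,-0.01],[0.01,-0.06,-0.02],[0.04,-0.1,-0.03],[0.08,-0.13,-0.03],[0.12,-0.16,-0.03],[0.16,-0.19,-0.03],[0.19,-0.22,-0.03],[0.19,-0.22,-0.03]],"roll":[0,0,0,0,0,0,0,0],"grip":[0.045,0.045,0.045,0.045,0.045,0.045,0.045,0.045]}' |head -3
python3 - <<'E'
from h import *
for n,b in(("top",(290,145,380,295)),("side",(270,150,400,260))):
    d=get_image(n);np.savez(n+"9.npz",**d);save(d,f"pics/{n}7.png",b,4);save(d,f"pics/{n}7f.png")
E
```

```text
time_s: 22.45
position: [0.6212, -0.0297, 0.2285]
tool_rot: [[0.292, 0.957, 0.001], [0.957, -0.292, -0.0], [0.0, 0.001, -1.0]]
time_s: 23.25
position: [0.4638, 0.2199, 0.2577]
tool_rot: [[0.286, 0.958, 0.001], [0.958, -0.286, 0.001], [0.001, 0.001, -1.0]]
```

```bash
cd pics; python3 -c "
import cv2,numpy as np
a=cv2.imread('top7.png');b=cv2.imread('side7.png');b=cv2.copyMakeBorder(b,0,a.shape[0]-b.shape[0],0,0,0)
c=np.hstack([a,b]);cv2.imwrite('p7.png',cv2.resize(c,None,fx=.9,fy=.9))"
```

```text
(no output)
```

View pics/p7.png

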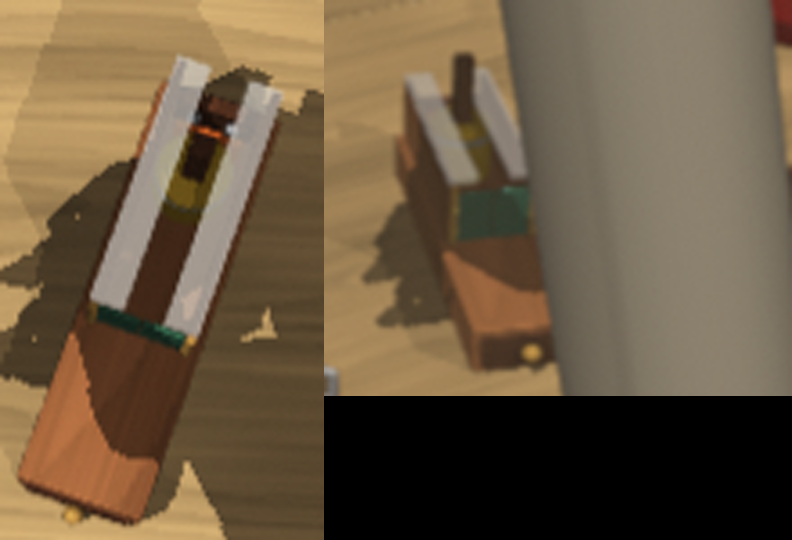

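View pics/top7f.png

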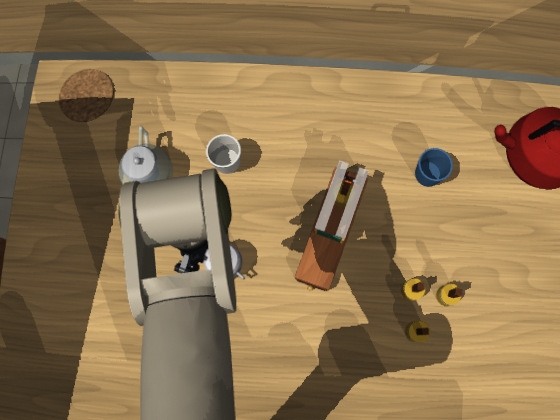

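Run:
```python
from h import *
A=dict(np.load("top.npz"));B=dict(np.load("top9.npz"))
ims=[cv2.resize(cv2.cvtColor(d['frame'],cv2.COLOR_RGB2BGR)[165:205,325:365],None,fx=10,fy=10,interpolation=cv2.INTER_CUBIC) for d in(A,B)]
b=[.525,-.0005];c,s=np.cos(np.radians(-17)),np.sin(np.radians(-17))
w=lambda x,z:[b[0]+c*x,b[1]+s*x,.036+z]
for x in(.095,.098,.101):
    q=((proj(B,[w(x,.098),w(x,.044)])-[325,165]+.5)*10-.5); print(x,q.round(0).tolist())
cv2.imwrite("pics/cmp.png",np.hstack(ims))
```

```text
0.095 [[216.0, 203.0], [193.0, 271.0]]
0.098 [[221.0, 189.0], [198.0, 258.0]]
0.101 [[226.0, 176.0], [203.0, 246.0]]
```

View pics/cmp.png

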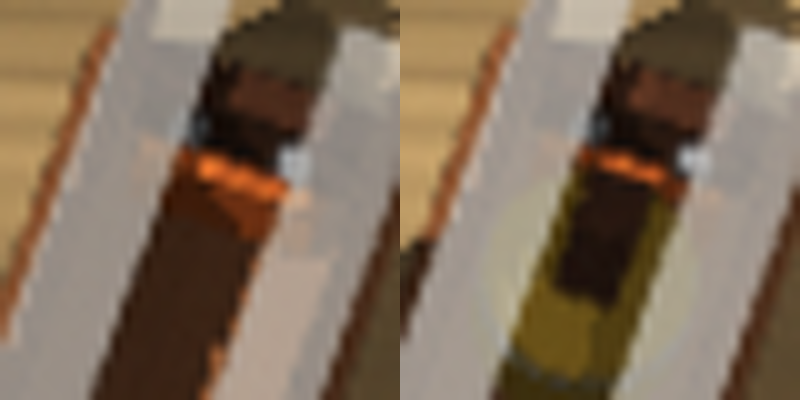

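```bash
python3 - <<'E'
from h import *
A=dict(np.load("top.npz"));B=dict(np.load("top9.npz"))
for d in(A,B):
    f=d['frame'][165:200,335:358].astype(float)
    sat=np.clip(f[...,0]-f[...,2]-110,0,None)  # bright orange
    ys,xs=np.mgrid[165:200,335:358]
    print(sat.sum().round(), (sat*xs).sum()/sat.sum(), (sat*ys).sum()/sat.sum(), sat.max())
# control: shift of static bits
a,b=[cv2.cvtColor(d['frame'],cv2.COLOR_RGB2GRAY)[155:182,325:372].astype(np.float32) for d in(A,B)]
for n,(y0,y1,x0,x1) in {"bar":(12,34,16,36),"static rear":(0,14,10,44)}.items():
    pass
A8=cv2.cvtColor(A['frame'],cv2.COLOR_RGB2GRAY);B8=cv2.cvtColor(B['frame'],cv2.COLOR_RGB2GRAY)
for n,(x0,y0,x1,y1) in {"bar":(343,178,355,186),"static":(330,160,372,176)}.items():
    pa=A8[y0:y1,x0:x1].astype(np.float32);pb=B8[y0:y1,x0:x1].astype(np.float32)
    print(n,cv2.phaseCorrelate(pa,pb,cv2.createHanningWindow(pa.shape[::-1],cv2.CV_32F)))
for d in(A,B): print(d['frame'][176:190,347,0].tolist(), d['frame'][176:190,349,0].tolist())
E
python3 st.py
```

```text
735.0 348.28163265306125 182.37551020408162 66.0
199.0 347.8492462311558 181.44723618090453 56.0
bar ((0.29312384032270256, -0.7627600596117485), 1.2585475134352844)
static ((0.5790456566257269, 0.06081021660937136), 1.0183775213029649)
[26, 20, 22, 22, 75, 166, 188, 144, 108, 98, 65, 62, 58, 58] [45, 35, 34, 23, 25, 97, 194, 184, 122, 107, 107, 106, 96, 58]
[30, 25, 24, 26, 114, 205, 105, 37, 38, 38, 40, 38, 34, 32] [53, 39, 39, 25, 27, 106, 182, 52, 41, 42, 48, 50, 67, 79]
t 23.35 p [0.466  0.2168 0.2573] yaw 73.15 z [ 1.5e-03  1.0e-04 -1.0e+00] F [ 0.  -0.7 -0.1] w 0.0452
in doorway frame [-0.12    0.1905  0.2213]
```

Run:
```python
from h import *
A=dict(np.load("top.npz"));B=dict(np.load("top9.npz"))
C=get_image("top");np.savez("top10.npz",**C)
for c in range(342,356):
    print(c,*[d['frame'][177:188,c,0].tolist() for d in(A,B,C)])
```

```text
342 [149, 153, 155, 146, 112, 94, 62, 61, 61, 59, 55] [159, 165, 171, 140, 95, 92, 80, 76, 55, 39, 41] [158, 165, 170, 140, 96, 92, 79, 75, 55, 38, 41]
343 [131, 118, 90, 115, 105, 74, 62, 61, 62, 60, 55] [138, 129, 104, 112, 84, 52, 46, 61, 38, 37, 37] [140, 128, 105, 110, 84, 53, 38, 42, 38, 37, 35]
344 [58, 57, 65, 96, 114, 96, 61, 62, 62, 60, 56] [63, 58, 58, 90, 71, 38, 36, 37, 37, 40, 39] [64, 59, 59, 89, 72, 38, 38, 37, 37, 39, 39]
345 [51, 39, 35, 121, 217, 195, 64, 64, 61, 61, 59] [57, 43, 45, 109, 143, 41, 37, 37, 37, 39, 41] [55, 43, 47, 108, 143, 41, 37, 38, 37, 39, 39]
346 [21, 23, 20, 106, 214, 198, 99, 97, 63, 62, 60] [24, 24, 28, 109, 186, 71, 39, 38, 38, 40, 40] [24, 24, 27, 109, 186, 71, 36, 37, 39, 38, 38]
347 [20, 22, 22, 75, 166, 188, 144, 108, 98, 65, 62] [25, 24, 26, 114, 205, 105, 37, 38, 38, 40, 38] [24, 24, 25, 115, 205, 105, 38, 39, 38, 39, 37]
348 [21, 23, 22, 29, 106, 195, 185, 108, 108, 96, 64] [25, 25, 24, 64, 142, 144, 42, 39, 39, 39, 38] [25, 26, 24, 65, 142, 143, 41, 39, 40, 40, 35]
349 [35, 34, 23, 25, 97, 194, 184, 122, 107, 107, 106] [39, 39, 25, 
[... 319 characters left out ...]
, 73, 81, 82] [37, 39, 42, 39, 63, 118, 89, 80, 74, 82, 83]
352 [51, 36, 43, 57, 63, 106, 193, 182, 109, 127, 135] [54, 39, 48, 63, 64, 62, 91, 92, 80, 105, 121] [53, 40, 47, 62, 64, 62, 92, 92, 80, 105, 121]
353 [72, 35, 73, 145, 149, 148, 152, 194, 186, 170, 170] [77, 39, 79, 155, 143, 79, 105, 127, 150, 166, 169] [78, 39, 79, 156, 145, 87, 106, 127, 151, 166, 168]
354 [69, 41, 83, 155, 161, 166, 166, 198, 193, 166, 170] [74, 45, 91, 166, 165, 150, 170, 174, 170, 166, 166] [74, 44, 90, 166, 172, 178, 169, 174, 171, 166, 167]
355 [87, 98, 133, 167, 170, 164, 163, 194, 188, 159, 170] [95, 106, 142, 180, 178, 162, 163, 175, 173, 166, 166] [94, 105, 142, 179, 178, 161, 163, 174, 174, 164, 167]
```

```bash
python3 -m crank '{"slide":[[0,0,0],[0,0,0],[0,0,0],[0,0,0],[0,0,0],[0,0,0],[0,0,0],[0,0,0]],"roll":[0,0,0,0,0,0,0,0],"grip":[0.045,0.045,0.045,0.045,0.045,0.045,0.045,0.045]}' |head -1
python3 - <<'E'
from h import *
A=dict(np.load("top.npz"));B=dict(np.load("top9.npz"));C=get_image("top");np.savez("top11.npz",**C)
for c in range(345,353):
    print(c,*[d['frame'][178:186,c,0].tolist() for d in(A,B,C)])
# model fit: handle+tin silhouette position by yellow mask
E
```

```text
time_s: 24.2
345 [39, 35, 121, 217, 195, 64, 64, 61] [43, 45, 109, 143, 41, 37, 37, 37] [41, 46, 108, 143, 41, 37, 38, 38]
346 [23, 20, 106, 214, 198, 99, 97, 63] [24, 28, 109, 186, 71, 39, 38, 38] [25, 27, 108, 186, 71, 38, 37, 39]
347 [22, 22, 75, 166, 188, 144, 108, 98] [24, 26, 114, 205, 105, 37, 38, 38] [25, 26, 115, 204, 104, 37, 39, 40]
348 [23, 22, 29, 106, 195, 185, 108, 108] [25, 24, 64, 142, 144, 42, 39, 39] [25, 24, 65, 142, 143, 41, 40, 39]
349 [34, 23, 25, 97, 194, 184, 122, 107] [39, 25, 27, 106, 182, 52, 41, 42] [38, 26, 26, 106, 182, 47, 40, 43]
350 [38, 35, 24, 58, 144, 187, 152, 108] [40, 37, 27, 101, 188, 104, 51, 66] [41, 39, 26, 102, 181, 59, 50, 67]
351 [36, 38, 39, 40, 104, 194, 186, 106] [40, 42, 39, 62, 117, 89, 80, 73] [40, 42, 39, 62, 117, 89, 80, 74]
352 [36, 43, 57, 63, 106, 193, 182, 109] [39, 48, 63, 64, 62, 91, 92, 80] [40, 46, 62, 66, 62, 92, 92, 80]
```

Run:
```python
from h import *
A=dict(np.load("top.npz"));B=dict(np.load("top11.npz"))
b=[.525,-.0005]
def lineimg(d,x,zb,yaw):
    c,s=np.cos(yaw),np.sin(yaw)
    P=[[b[0]+c*x-s*y,b[1]+s*x+c*y,.036+zb] for y in(.012,-.012)]
    return proj(d,P)
def cov(q,c,r,n):  # share of samples in pixel below (front of) the line
    t=(np.arange(n)+.5)/n-.5
    X,Y=np.meshgrid(c+t,r+t); yl=q[0,1]+(X-q[0,0])*(q[1,1]-q[0,1])/(q[1,0]-q[0,0])
    return (Y>yl).mean()
for n in(2,4,8):
  for yaw in np.radians([-16.5,-17,-17.5]):
    out=[]
    for d in(A,B):
        f=d['frame'][...,0].astype(float);best=[]
        for x in np.arange(.105,.150,.0001):
            q=lineimg(d,x,.04,yaw);e=0
            for c in(346,347,348,349,350):
                for r in(179,180,181):
                    # stop before front edge
                    if r>q[0,1]+(c-q[0,0])*(q[1,1]-q[0,1])/(q[1,0]-q[0,0])+.6: continue
                    e+=(np.clip((f[r,c]-26)/175,0,1)-cov(q,c,r,n))**2
            best.append((e,x))
        best=np.array(best);m=best[:,0].min();out.append((m.round(3),best[best[:,0]<m+.03,1].min().round(4),best[best[:,0]<m+.03,1].max().round(4)))
    print(n,np.degrees(yaw).round(1),out)
```

```text
2 -16.5 [(np.float64(0.0), np.float64(0.1283), np.float64(0.1499)), (np.float64(0.0), np.float64(0.1283), np.float64(0.1499))]
2 -17.0 [(np.float64(0.0), np.float64(0.1283), np.float64(0.1499)), (np.float64(0.0), np.float64(0.1283), np.float64(0.1499))]
2 -17.5 [(np.float64(0.0), np.float64(0.1283), np.float64(0.1499)), (np.float64(0.0), np.float64(0.1283), np.float64(0.1499))]
4 -16.5 [(np.float64(0.0), np.float64(0.1283), np.float64(0.1499)), (np.float64(0.0), np.float64(0.1283), np.float64(0.1499))]
4 -17.0 [(np.float64(0.0), np.float64(0.1283), np.float64(0.1499)), (np.float64(0.0), np.float64(0.1283), np.float64(0.1499))]
4 -17.5 [(np.float64(0.0), np.float64(0.1283), np.float64(0.1499)), (np.float64(0.0), np.float64(0.1283), np.float64(0.1499))]
8 -16.5 [(np.float64(0.0), np.float64(0.1283), np.float64(0.1499)), (np.float64(0.0), np.float64(0.1283), np.float64(0.1499))]
8 -17.0 [(np.float64(0.0), np.float64(0.1283), np.float64(0.1499)), (np.float64(0.0), np.float64(0.1283), np.float64(0.1499))]
8 -17.5 [(np.float64(0.0), np.float64(0.1283), np.float64(0.1499)), (np.float64(0.0), np.float64(0.1283), np.float64(0.1499))]
```

Run:
```python
from h import *
A=dict(np.load("top.npz"));B=dict(np.load("top11.npz"))
b=[.525,-.0005]
def yl(d,x,yaw,X):
    c,s=np.cos(yaw),np.sin(yaw)
    q=proj(d,[[b[0]+c*x-s*y,b[1]+s*x+c*y,.076] for y in(.012,-.012)])
    return q[0,1]+(X-q[0,0])*(q[1,1]-q[0,1])/(q[1,0]-q[0,0])
# rows up to and including first near-saturated or last unambiguous
rows={346:(179,181),347:(179,181),348:(179,181),349:(179,181),350:(179,181)}
for n in(2,4,8):
  for yw in(-16.5,-17,-18,-19):
    out=[]
    for d in(A,B):
        f=d['frame'][...,0].astype(float);best=[]
        for x in np.arange(.11,.135,.0001):
            e=0;t=(np.arange(n)+.5)/n-.5
            for c,(r0,r1) in rows.items():
                for r in range(r0,r1+1):
                    X,Y=np.meshgrid(c+t,r+t)
                    e+=(np.clip((f[r,c]-26)/170,0,1)-(Y>yl(d,x,np.radians(yw),X)).mean())**2
            best.append((e,x))
        best=np.array(best);m=best[:,0].min();k=best[best[:,0]<m+.02,1];out+=[m.round(3),k.min().round(4),k.max().round(4)]
    print(n,yw,out, "shift",round((out[4]+out[5]-out[1]-out[2])/2,5))
```

```text
2 -16.5 [np.float64(0.157), np.float64(0.122), np.float64(0.122), np.float64(0.278), np.float64(0.1221), np.float64(0.1223)] shift 0.0002
2 -17 [np.float64(0.157), np.float64(0.122), np.float64(0.122), np.float64(0.275), np.float64(0.1221), np.float64(0.1224)] shift 0.00025
2 -18 [np.float64(0.157), np.float64(0.122), np.float64(0.122), np.float64(0.275), np.float64(0.1223), np.float64(0.1224)] shift 0.00035
2 -19 [np.float64(0.157), np.float64(0.1219), np.float64(0.1219), np.float64(0.275), np.float64(0.1223), np.float64(0.1223)] shift 0.0004
4 -16.5 [np.float64(0.159), np.float64(0.1217), np.float64(0.122), np.float64(0.234), np.float64(0.1223), np.float64(0.1223)] shift 0.00045
4 -17 [np.float64(0.151), np.float64(0.1218), np.float64(0.1218), np.float64(0.24), np.float64(0.1222), np.float64(0.1224)] shift 0.0005
4 -18 [np.float64(0.127), np.float64(0.1218), np.float64(0.1218), np.float64(0.268), np.float64(0.1222), np.float64(0.1223)] shift 0.00045
4 -19 [np.float64(0.155), np.float64(0.1216), np.float64(0.1217), np.float64(0.29), np.float64(0.1221), np.float64(0.1221)] shift 0.00045
8 -16.5 [np.float64(0.158), np.float64(0.1217), np.float64(0.122), np.float64(0.248), np.float64(0.1221), np.float64(0.1224)] shift 0.0004
8 -17 [np.float64(0.159), np.float64(0.1217), np.float64(0.122), np.float64(0.246), np.float64(0.1222), np.float64(0.1223)] shift 0.0004
8 -18 [np.float64(0.163), np.float64(0.1216), np.float64(0.1219), np.float64(0.266), np.float64(0.1222), np.float64(0.1224)] shift 0.00055
8 -19 [np.float64(0.154), np.float64(0.1216), np.float64(0.1218), np.float64(0.276), np.float64(0.1221), np.float64(0.1223)] shift 0.0005
```

The backrest's residual deflection measures only about 0.45 mm, uncomfortably close to the 0.3 mm limit. 27 s are left, so I'll regrip, press again and unload slowly before letting go, which should leave more deflection.

```bash
python3 -m crank '{"slide":[[-0.015,0.02,0],[-0.045,0.055,0],[-0.08,0.095,0],[-0.115,0.135,0],[-0.15,0.175,0],[-0.18,0.205,0],[-0.1903,0.2167,0],[-0.1903,0.2167,0]],"roll":[0,0,0,0,0,0,0,0],"grip":[0.045,0.045,0.045,0.045,0.045,0.045,0.045,0.045]}' |head -1
python3 st.py
python3 -m crank '{"slide":[[0,0,0.01],[0,0,0.025],[0,0,0.04],[0,0,0.055],[0,0,0.07],[0,0,0.08],[0,0,0.085],[0,0,0.085]],"roll":[0,0,0,0,0,0,0,0],"grip":[0.045,0.045,0.045,0.045,0.045,0.045,0.045,0.045]}' |head -1
python3 st.py
```

```text
time_s: 25.05
t 25.05 p [ 0.6189 -0.0315  0.2554] yaw 72.86 z [-9.e-04  0.e+00 -1.e+00] F [ 0.8  0.7 -0.4] w 0.0449
in doorway frame [ 0.0989 -0.0022  0.2194]
time_s: 25.85
t 25.85 p [ 0.6177 -0.0284  0.171 ] yaw 73.08 z [-8.e-04  3.e-04 -1.e+00] F [ 0.6 -0.4  0.1] w 0.0451
in doorway frame [0.0968 0.0005 0.135 ]
```

```bash
python3 -m crank '{"slide":[[-0.0003,0,0.012],[-0.0003,0,0.026],[-0.0003,0,0.04],[-0.0003,0,0.054],[-0.0003,0,0.066],[-0.0003,0,0.072],[-0.0003,0,0.0745],[-0.0003,0,0.0745]],"roll":[0,0,0,0,0,0,0,0],"grip":[0.045,0.045,0.045,0.045,0.045,0.045,0.045,0.045]}' |head -1
python3 st.py
python3 -m crank '{"slide":[[0,0,0],[0,0,0],[0,0,0],[0,0,0],[0,0,0],[0,0,0],[0,0,0],[0,0,0]],"roll":[0,0,0,0,0,0,0,0],"grip":[0.035,0.025,0.02,0.016,0.012,0.005,0.005,0.005]}' 80 |head -1
python3 st.py
```

```text
time_s: 26.65
t 26.65 p [ 0.6181 -0.0293  0.097 ] yaw 73.04 z [ 2.e-04 -0.e+00 -1.e+00] F [-0.2  0.6  0.6] w 0.0448
in doorway frame [ 0.0975 -0.0003  0.061 ]
time_s: 27.45
t 27.45 p [ 0.6176 -0.029   0.0971] yaw 73.05 z [-9.e-04  4.e-04 -1.e+00] F [-5.   2.8  4.9] w 0.013
in doorway frame [ 0.0969 -0.0002  0.0611]
```

```bash
python3 -m crank '{"slide":[[0,0.0005,0],[0,0.001,0],[0,0.0015,0],[0,0.002,0],[0,0.0025,0],[0,0.003,0],[0,0.0035,0],[0,0.0035,0]],"roll":[0,0,0,0,0,0,0,0],"grip":[0.005,0.005,0.005,0.005,0.005,0.005,0.005,0.005]}' >/dev/null
python3 st.py
```

```text
t 28.25 p [ 0.619  -0.0294  0.0973] yaw 73.07 z [-0.0059  0.0016 -1.    ] F [-14.3   3.6  11.7] w 0.0132
in doorway frame [ 0.0984 -0.0001  0.0613]
```

```bash
python3 -m crank '{"slide":[[0,0,-0.0003],[0,0,-0.0006],[0,0,-0.0009],[0,0.0003,-0.0009],[0,0.0006,-0.0009],[0,0.0006,-0.0009],[0,0.0006,-0.0009],[0,0.0006,-0.0009]],"roll":[0,0,0,0,0,0,0,0],"grip":[0.005,0.005,0.005,0.005,0.005,0.005,0.005,0.005]}' >/dev/null
python3 st.py
```

```text
t 29.05 p [ 0.6195 -0.0296  0.0973] yaw 73.06 z [-0.0066  0.0018 -1.    ] F [-11.6   4.    5.5] w 0.0131
in doorway frame [ 0.0988 -0.0002  0.0613]
```

```bash
python3 -m crank '{"slide":[[0,0.0005,0],[0,0.001,0],[0,0.0014,0],[0,0.0016,-0.0003],[0,0.0016,-0.0004],[0,0.0016,-0.0004],[0,0.0016,-0.0004],[0,0.0016,-0.0004]],"roll":[0,0,0,0,0,0,0,0],"grip":[0.005,0.005,0.005,0.005,0.005,0.005,0.005,0.005]}' >/dev/null
python3 st.py
```

```text
t 29.85 p [ 0.6204 -0.0298  0.0974] yaw 73.07 z [-0.0085  0.0023 -1.    ] F [-14.6   4.2   6.1] w 0.0134
in doorway frame [ 0.0998 -0.0001  0.0614]
```

```bash
python3 -m crank '{"slide":[[0,-0.0005,0],[0,-0.001,0],[0,-0.0015,0],[0,-0.002,0],[0,-0.0025,0],[0,-0.003,0],[0,-0.0035,0],[0,-0.0035,0]],"roll":[0,0,0,0,0,0,0,0],"grip":[0.005,0.005,0.005,0.005,0.005,0.005,0.005,0.005]}' >/dev/null
python3 st.py
```

```text
t 30.65 p [ 0.6189 -0.0294  0.0972] yaw 73.05 z [-0.0036  0.0012 -1.    ] F [-4.7  3.5 -1.4] w 0.0126
in doorway frame [ 0.0983 -0.0002  0.0612]
```

```bash
python3 -m crank '{"slide":[[0,-0.0004,0],[0,-0.0008,0],[0,-0.0012,0],[0,-0.0016,0.0002],[0,-0.0016,0.0004],[0,-0.0016,0.0004],[0,-0.0016,0.0004],[0,-0.0016,0.0004]],"roll":[0,0,0,0,0,0,0,0],"grip":[0.005,0.005,0.005,0.005,0.005,0.005,0.005,0.005]}' >/dev/null
python3 st.py
```

```text
t 31.45 p [ 0.6184 -0.0295  0.0976] yaw 73.04 z [-7.e-04  2.e-04 -1.e+00] F [-4.1  1.9 -6. ] w 0.0125
in doorway frame [ 0.0977 -0.0004  0.0616]
```

```bash
python3 -m crank '{"slide":[[0,0,0.0003],[0,0,0.0006],[0,0,0.0009],[0,0,0.0009],[0,0,0.0009],[0,0,0.0009],[0,0,0.0009],[0,0,0.0009]],"roll":[0,0,0,0,0,0,0,0],"grip":[0.005,0.005,0.005,0.005,0.005,0.005,0.005,0.005]}' >/dev/null
python3 st.py
```

```text
t 32.25 p [ 0.6184 -0.0294  0.0975] yaw 73.04 z [-1.e-04 -0.e+00 -1.e+00] F [-6.5  3.  -0.6] w 0.0128
in doorway frame [ 0.0977 -0.0004  0.0615]
```

```bash
python3 -m crank '{"slide":[[0,-0.0003,0],[0,-0.0006,0],[0,-0.0009,0],[0,-0.0012,0.0001],[0,-0.0015,0.0002],[0,-0.0015,0.0002],[0,-0.0015,0.0002],[0,-0.0015,0.0002]],"roll":[0,0,0,0,0,0,0,0],"grip":[0.005,0.005,0.005,0.005,0.005,0.005,0.005,0.005]}' >/dev/null
python3 st.py
```

```text
t 33.05 p [ 0.6176 -0.0293  0.0971] yaw 73.04 z [ 1.3e-03 -4.0e-04 -1.0e+00] F [-1.8  0.8  0.9] w 0.0131
in doorway frame [ 0.0969 -0.0004  0.0611]
```

The push is down to 2 N with the tin on the floor, so I'll release now.

```bash
python3 -m crank '{"slide":[[0,0,0],[0,0,0],[0,0,0],[0,0,0],[0,0,0],[0,0,0],[0,0,0],[0,0,0]],"roll":[0,0,0,0,0,0,0,0],"grip":[0.016,0.02,0.025,0.03,0.035,0.04,0.045,0.045]}' |head -1
python3 st.py
python3 -m crank '{"slide":[[0,0,-0.005],[0,0,-0.015],[0,0,-0.03],[0,0,-0.045],[0,0,-0.065],[0,0,-0.09],[0,0,-0.11],[0,0,-0.13]],"roll":[0,0,0,0,0,0,0,0],"grip":[0.045,0.045,0.045,0.045,0.045,0.045,0.045,0.045]}' |head -1
python3 -m crank '{"slide":[[0,-0.03,-0.01],[0.01,-0.06,-0.02],[0.04,-0.1,-0.03],[0.08,-0.13,-0.03],[0.12,-0.16,-0.03],[0.16,-0.19,-0.03],[0.19,-0.22,-0.03],[0.19,-0.22,-0.03]],"roll":[0,0,0,0,0,0,0,0],"grip":[0.045,0.045,0.045,0.045,0.045,0.045,0.045,0.045]}' |head -1
python3 - <<'E'
from h import *
A=dict(np.load("top.npz"));B=dict(np.load("top11.npz"));C=get_image("top");np.savez("top12.npz",**C)
for c in range(345,353):
    print(c,*[d['frame'][178:186,c,0].tolist() for d in(A,B,C)])
save(C,"pics/top12f.png")
ims=[cv2.resize(cv2.cvtColor(d['frame'],cv2.COLOR_RGB2BGR)[165:205,325:365],None,fx=10,fy=10,interpolation=cv2.INTER_CUBIC) for d in(B,C)]
cv2.imwrite("pics/cmp2.png",np.hstack(ims))
save(C,"pics/top12.png",(290,145,380,295),4)
e=get_image("side");save(e,"pics/side12.png",(270,150,400,260),5)
E
```

```text
time_s: 33.85
t 33.85 p [ 0.6171 -0.0291  0.0967] yaw 73.04 z [ 0. -0. -1.] F [ 0.  -0.2  0.4] w 0.0451
in doorway frame [ 0.0965 -0.0004  0.0607]
time_s: 34.65
time_s: 35.45
345 [39, 35, 121, 217, 195, 64, 64, 61] [41, 46, 108, 143, 41, 37, 38, 38] [43, 74, 156, 155, 37, 37, 38, 39]
346 [23, 20, 106, 214, 198, 99, 97, 63] [25, 27, 108, 186, 71, 38, 37, 39] [24, 61, 133, 138, 40, 37, 37, 38]
347 [22, 22, 75, 166, 188, 144, 108, 98] [25, 26, 115, 204, 104, 37, 39, 40] [25, 27, 119, 201, 48, 37, 41, 38]
348 [23, 22, 29, 106, 195, 185, 108, 108] [25, 24, 65, 142, 143, 41, 40, 39] [26, 24, 74, 138, 75, 39, 40, 40]
349 [34, 23, 25, 97, 194, 184, 122, 107] [38, 26, 26, 106, 182, 47, 40, 43] [37, 26, 49, 116, 139, 47, 40, 42]
350 [38, 35, 24, 58, 144, 187, 152, 108] [41, 39, 26, 102, 181, 59, 50, 67] [41, 39, 28, 106, 192, 116, 50, 66]
351 [36, 38, 39, 40, 104, 194, 186, 106] [40, 42, 39, 62, 117, 89, 80, 74] [39, 42, 37, 71, 165, 187, 78, 79]
352 [36, 43, 57, 63, 106, 193, 182, 109] [40, 46, 62, 66, 62, 92, 92, 80] [39, 46, 59, 57, 122, 186, 89, 82]
```

View pics/cmp2.png

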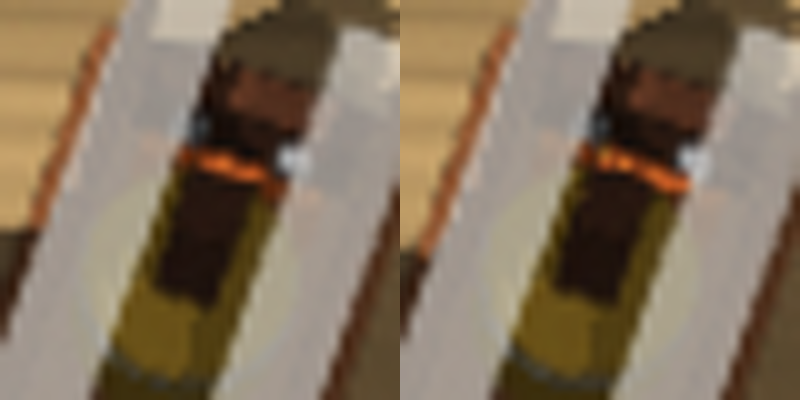

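View pics/top12f.png

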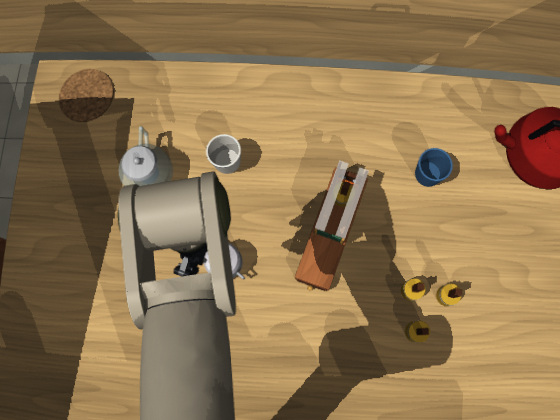

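View pics/side12.png

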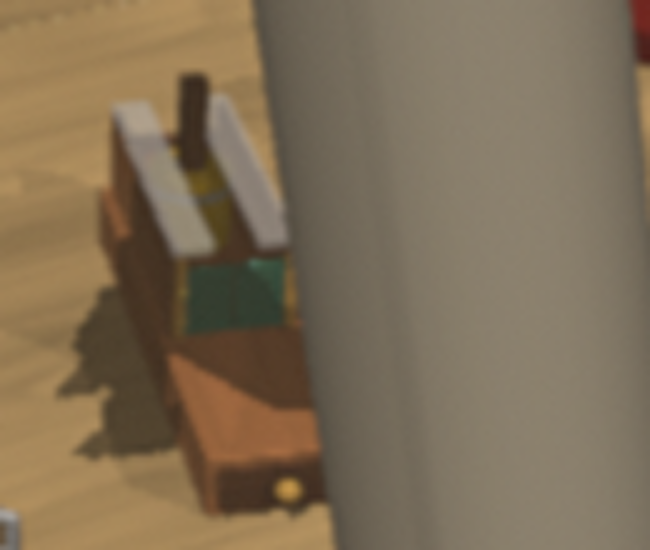

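View pics/top12.png

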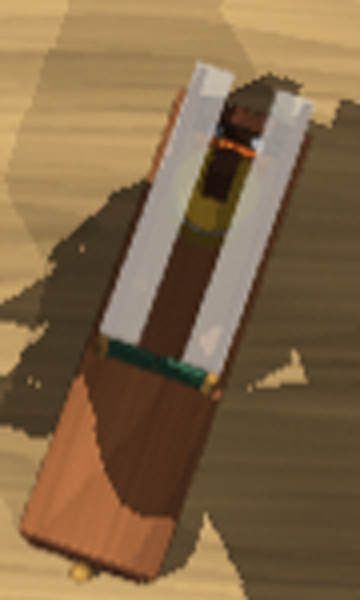

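```bash
python3 -c "
from rig import close_job
print(close_job())"
```

```text
the job is handed in; nothing more can be done
None
```

I handed the job in at about 35.6 s. By my last checks the tin stands upright against the backrest with both doors shut, but no verdict was reported.

- **Tin and route:** I took the tin farthest from the base, at about 0.57 m, and lifted it by its handle. I brought it over the ledge and eased it through the doors. The highest push I read was about 5 N.
- **Pressing home:** I met the backrest with the tin's middle about 95 mm past the doorway. I pressed at about 15 N along the lane for about half a second. I estimate the backrest went in about 3 mm, worked out from the forces.
- **Second press:** After the first release, the top camera showed only about 0.45 ± 0.25 mm left on the backrest, too close to the 0.3 mm limit. I regripped, pressed again to about 15 N, backed off slowly to 2 N with the tin on the floor, and let go.
- **Last checks:** The pictures show the tin upright about 97 mm past the doorway and both doors closed. The cups look unmoved. The arm partly hid the teapot and the sugar pot in the last picture, but the parts that show look unmoved too. The backrest appears pushed back by roughly 1 mm.
- **What is uncertain:** Backrest travel was only judged from sub-pixel picture shifts and forces, never read directly. The wrist hid the doors while the tin was being pushed, so I only saw them shut afterwards.

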